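Empty the alloy canister and close it again

ROBOT

A 6-joint arm with a two-finger parallel gripper is mounted at the origin on the work surface. World frame = base frame: x ahead of the robot, y to its left, z up, the work surface at z = 0. Lengths are in m, angles in rad, forces in N, time in s.
With the tool pointing down it reaches from about 0.35 to 0.975 m from the base axis. Payload 7.1 kg.
Tool frame: the origin (TCP) lies midway between the tips of the shut fingers; the grasp point (between the pads) lies 19 mm behind it; z points along the fingers, y is the line along which they close (so a half turn about z gives the same grasp; the last joint's range is limited). The gripper opens to 88 mm and grips with 3 to 60 N. Pads are 20 mm wide; open, the fingers measure 115 mm over their backs; the gripper's body (75 mm by 178 mm) begins 61 mm behind the grasp point.
Start: joints at [1.131, 0.423, 1.63, -0, 1.089, -0.019], TCP at [0.255, 0.57, 0.223] pointing down, gripper open.
Joint ranges: [-3, 3], [-0.9, 2.11], [0.09, 2.58], [-1.31, 4.45], [0.11, 2.69], [-2.54, 2.54]. Speed limits (rad/s): [2.39, 2.39, 3.01, 3.14, 3.14, 3.14].

INTERFACE

Orientations are given as a rotation vector (axis times angle).
In Python, from bench import status, eyes, job gives the robot as it stands.
- The arm moves only by the tool drive_tool, never from a script. Its argument "rows" is text: rows parted by semicolons, each of 6 numbers parted by spaces: the shift along the tool's x, y, z in mm, then the turn, a rotation vector about the tool's x, y, z in rad. In form: x y z ax ay az; .... A call has exactly 5 rows; each row is the pose to reach, as a shift and turn from the pose commanded when the call began, along the tool's axes at that moment; what a row does not reach only later rows make up. A row lasts 1/10 s, in which the tool goes at most 50 mm and 8.59 degrees, less where a joint would pass 70% of its speed; a pose out of reach is approached as far as the arm can. A call with a gripper value outside its range is refused whole. "hand" is the opening, from 0 (shut) to 1 (fully open), set as the call begins (left out, the last holds). The fingers move at their own pace and stop on an object; "newtons" is the grip in N (left out, the last holds). Time passes only in rows, so rows that repeat a pose let the fingers close, or fill a call up. It gives the time, the measured TCP pose, the force, the opening and the grip force at its end, in the units of the state.
- status.get_obs(): the state, without advancing time (a new reading comes with each control period).
- eyes.read_camera(name): name is "side" or "top" or "wrist"; returns (picture, depth): 400x640x3 uint8, red, green, blue; 400x640 float32, m along the optical axis (not along the pixel's ray), 0 where there is no reading.
- eyes.camera_info(name): a dict with "camera_matrix" (3x3 intrinsics, pixels), "eye" and "attitude" of the camera in the world; the wrist camera has in their place "mount" (4x4, takes a point from camera to tool coordinates, whose origin is the TCP and whose axes are the flange's). Camera axes: x right, y up, looking along -z (the intrinsics and any distortion apply to the point x, -y, -z); pixel columns grow to the right and rows downward; lengths in m; the calibration is good to about 2 mm. The wrist camera is an equidistant fisheye: a pixel r from the principal point sees the ray r / f radians off the axis. A picture is of the moment at which its call begins: read the wrist's pose just before it. camera_info takes no time and is no camera call.
- job.close_job(): hands the job in; it is judged then, once.
The state is a dict: "time": time; "joints": joint angles; "qvel": joint speeds; "effort": joint torques, N m; "ee_pos": TCP position; "tcp_rot": TCP orientation; "force": force on the tool from outside, world axes, zero at the start; "moment": the same for the moment, N m; "width": opening from 0.0 (shut) to 1.0 (fully open); "grasp_force": force on a finger pad.
Only numpy, scipy, OpenCV 4.12 (cv2) and the standard library are available. Lean on these libraries where they do the work, as an engineer would, in place of code of your own. Each camera call takes 0.05 s, during which the arm holds its last target. There are 200 camera calls.

TASK

Unscrew the cap of the canister on the tipping stand and take it off, pull the lever over so that both metal bars slide out into the tray, and let the canister come back upright. Then screw the cap back on, fully home. Leave the tub, the spool and the spray bottle where they are.

Things in the scene. Friction and masses are not known exactly. Their poses are not given: they have to be found in the camera images.
- rim (a point): Centre of the canister's open mouth, in the plane of its rim, 190 mm above the bench when upright. Aluminium canister: body 52 mm across, neck 44 mm outside, 39 mm inside. Axes when upright: x = the way it tips (to the tray), y = along the pivot axis toward the lever's side, z up out of the mouth.
- stand: Fixed white tipping stand; origin on the bench under the canister's centre, axes as for the rim. The canister hangs between its two uprights (142 mm high, 96 mm over their outsides) on pivots 130 mm above the bench, 60 mm below the rim.
- cap_mid (a point): Centre of the black round screw cap (15 mm above its lower edge): 61 mm across, 30 mm high, open below; z = up, y = along the rib on top. Inner top 17 mm above the lower edge: fully down, this point is 2 mm below the rim and the rib is parallel to the pivot axis; it starts so. Radial play on the neck 1.2 mm.
- cap_top (a point): Centre of the straight grey rib (52 x 10 mm, 4 mm high) across the cap's top. Right-hand thread, 18 mm a turn: anticlockwise from above unscrews. From 120 to 150 (best 138) degrees anticlockwise of closed the cap lifts straight off. Set it on again at 138 degrees (or half a turn from that): it stops about 6.5 mm short of fully down, then screws down clockwise; a stop lies about 8 degrees past closed.
- lever_bar (a point): Middle of the lever's round black grip, a sleeve 16 mm thick, 64 mm long, turning freely on a bar along the pivot axis. The lever is fixed to the canister, 90 mm from the pivot axis; upright, this point is 33 mm above that axis, 84 mm behind it (away from the tray), 95 mm to the side of the canister's centre. It swings over the top to 1.2 rad past straight up, on the tray side.
- canister (a joint): Tipping angle of the canister, rad: 0 upright (start, at a stop), grows as it tips toward the tray, 2.4 at the far stop, mouth slanting down over the tray. The lever needs about 5 N at the start, 11 N at the far stop, more if moved fast; the bars need about 1 s there to slide out. A spring and damper bring it back upright in about 2 s when let go.
- bar_a_mid (a point): Centre of a dark steel square bar, 14 x 14 x 70 mm, 110 g (long axis z). It starts standing in the canister.
- bar_b_mid (a point): Centre of the other, identical bar, also starting in the canister.
- tray_in (a point): Centre of the inner floor (4 mm above the bench) of the fixed open tray that catches the bars: 180 mm along x, 170 mm along y, 30 mm high, walls 4 mm. It stands in front of the stand, on the side to which the canister tips.
- tub: Bystander: open white tub, 84 mm across, 85 mm high; origin under its centre.
- spool: Bystander: green wire spool, 68 mm across, 80 mm high; origin under its centre.
- spray: Bystander: white spray bottle, 56 mm across, 190 mm high; origin under its centre. The bench between it and the stand is clear, room for the cap.
There are look-alikes about, which are no part of the job. Of the things shaped like the part that bears tray_in, the red one is meant. There is more than one size of the part that bears cap_mid; the job needs the larger.

How it is judged:
By the outcome, as a careful person would: the job done as asked, in the order asked, and still so for the second after the job is handed in, with the robot touching nothing.
It also fails if it takes over 72 s, if anything falls off the work surface, if the arm or the gripper's body presses on something with over 40 N, if the wrist force passes 120 N, or if a joint passes its speed limit or range.

## Working session

There is one attempt and no reset: what is moved stays moved. The work goes in short steps, Python scripts to look and compute and a tool call to move; the robot and the scene stay as the last step left them, time stands still between calls to the robot, and variables do not carry over. Pictures are saved under pics/ and viewed, at most 10 in all, crops included, and the job is handed in when it is done.

Besides the shell and the picture viewer there is one more tool, called after "Call:" by a JSON object that holds its "method" and its "body", one argument or row to a line. drive_tool: Moves the arm, as the interface text tells. Its arguments: {"type":"object","properties":{"rows":{"type":"string"},"hand":{"type":"number"},"newtons":{"type":"number"}},"required":["rows"]}

```bash
mkdir -p pics; ls
python3 - <<'E'
from bench import status, eyes
import cv2,numpy as np
print(status.get_obs())
for n in ["side","top","wrist"]:
    i=eyes.camera_info(n);print(n,i)
for n in ["side","top"]:
    p,d=eyes.read_camera(n);cv2.imwrite(f"pics/{n}0.png",p[:,:,::-1]);np.save(f"pics/{n}0.npy",d)
E
```

```text
pics
{'time': 0.0, 'joints': array([ 1.13099602e+00,  4.23830729e-01,  1.63066620e+00, -1.85634997e-05,
        1.08859122e+00, -1.90203639e-02]), 'qvel': array([ 0.00081005,  0.00011746, -0.00103145,  0.00037692, -0.00043407,
       -0.00047691]), 'effort': array([ 6.08802075e-04, -5.44628584e+01, -2.73661691e+01,  6.43292628e-02,
        2.28561455e-02, -1.64377784e-04]), 'ee_pos': array([0.25505742, 0.56999463, 0.22191736]), 'tcp_rot': array([-6.56013166e-01, -3.07200420e+00,  2.29320535e-03]), 'force': array([0.42640092, 0.04804239, 0.44561516]), 'moment': array([ 0.00261023, -0.02070072,  0.00830524]), 'grasp_force': 0.0, 'width': 0.9974107853407773}
side {'camera_matrix': array([[428.00083542,   0.        , 314.14949856],
       [  0.        , 428.00083542, 195.15722142],
       [  0.        ,   0.        ,   1.        ]]), 'eye': array([-0.05312099, -0.61276179,  0.86441577]), 'attitude': array([ 0.77730269, -0.31786487, -0.7010524 ])}
top {'camera_matrix': array([[391.12845112,   0.        , 320.79034626],
       [  0.        , 391.12845112, 202.96529204],
       [  0.        ,   0.        ,   1.        ]]), 'eye': array([ 0.40526502, -0.03808086,  1.40270087]), 'attitude': array([ 0.06976673, -0.06405263, -1.54180413])}
wrist {'camera_matrix': array([[309.70691629,   0.        , 320.03055954],
       [  0.        , 309.70691629, 197.87051509],
       [  0.        ,   0.        ,   1.        ]]), 'mount': array([[ 2.06456823e-04,  9.61663496e-01,  2.74232159e-01,
         7.53714217e-02],
       [ 9.99999972e-01, -1.65724632e-04, -1.71699367e-04,
         4.42988750e-04],
       [-1.19669990e-04,  2.74232187e-01, -9.61663503e-01,
        -1.62226359e-01],
       [ 0.00000000e+00,  0.00000000e+00,  0.00000000e+00,
         1.00000000e+00]])}
```

View pics/side0.png

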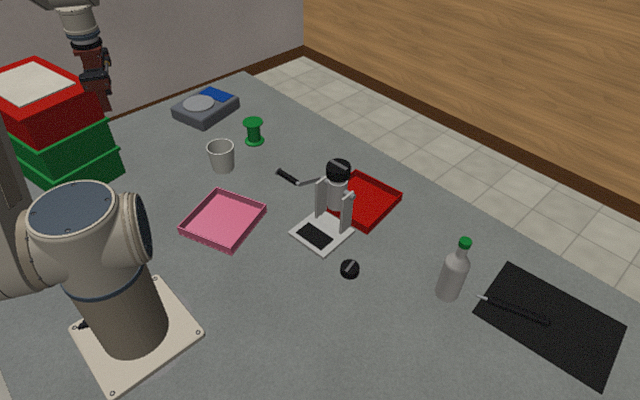

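View pics/top0.png

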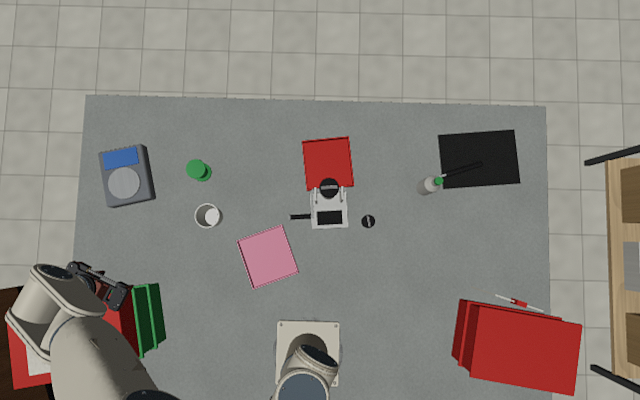

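Side view: cap on the canister at (338,168), lever grip (287,177), red tray (368,200), pink tray decoy (222,220), and a small loose cap decoy (349,268). Top view: cap (329,188), grip (300,217), small cap (368,221), red tray (328,162), spray bottle (430,186). The cap on the canister is the one I want. I'll check it in an enlarged crop.

```bash
cat > h.py <<'E'
import numpy as np,cv2
from scipy.spatial.transform import Rotation as R
from bench import status, eyes
def ray(n,u,v):
    i=eyes.camera_info(n);K=i["camera_matrix"]
    a=np.array([(u-K[0,2])/K[0,0],-(v-K[1,2])/K[1,1],-1.])
    return i["eye"],R.from_rotvec(i["attitude"]).apply(a)
def atz(n,u,v,z):
    e,d=ray(n,u,v);return e+d*(z-e[2])/d[2]
def tri(rs):
    A=np.zeros((3,3));b=np.zeros(3)
    for e,d in rs:
        d=d/np.linalg.norm(d);P=np.eye(3)-np.outer(d,d);A+=P;b+=P@e
    x=np.linalg.solve(A,b)
    return x,[np.linalg.norm(np.cross(x-e,d/np.linalg.norm(d)))*1e3 for e,d in rs]
def wray(o,u,v):
    i=eyes.camera_info("wrist");K=i["camera_matrix"];M=i["mount"]
    x,y=u-K[0,2],v-K[1,2];r=np.hypot(x,y);t=r/K[0,0]
    a=np.array([np.sin(t)*x/r,-np.sin(t)*y/r,-np.cos(t)])
    Q=R.from_rotvec(o["tcp_rot"])
    return o["ee_pos"]+Q.apply(M[:3,3]),Q.apply(M[:3,:3]@a)
def proj(n,p):
    i=eyes.camera_info(n);K=i["camera_matrix"]
    a=R.from_rotvec(i["attitude"]).inv().apply(np.asarray(p)-i["eye"])
    return K[0,0]*a[0]/-a[2]+K[0,2],-K[1,1]*a[1]/-a[2]+K[1,2]
def totool(p,rv=None):
    "row (mm) that brings the TCP to world p, and turn to rotvec rv, from measured pose"
    o=status.get_obs();Q=R.from_rotvec(o["tcp_rot"])
    s=Q.inv().apply(np.asarray(p)-o["ee_pos"])*1e3
    t=(Q.inv()*R.from_rotvec(rv)).as_rotvec() if rv is not None else np.zeros(3)
    return np.round(s,1),np.round(t,3)
E
python3 - <<'E'
import cv2,numpy as np
s=cv2.imread("pics/side0.png")[145:265,265:415];t=cv2.imread("pics/top0.png")[130:235,280:385]
s=cv2.resize(s,None,fx=5,fy=5,interpolation=3)[:,:750]
s=cv2.resize(s,(480,384),interpolation=cv2.INTER_AREA) if 0 else s
cv2.imwrite("pics/sc.png",s);cv2.imwrite("pics/tc.png",cv2.resize(t,None,fx=5.5,fy=5.5,interpolation=3))
E
```

```text
(no output)
```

View pics/sc.png

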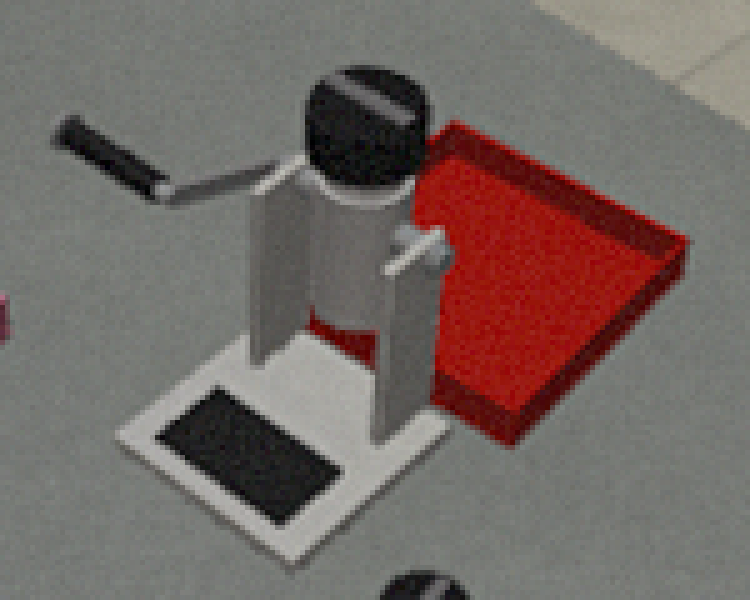

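View pics/tc.png

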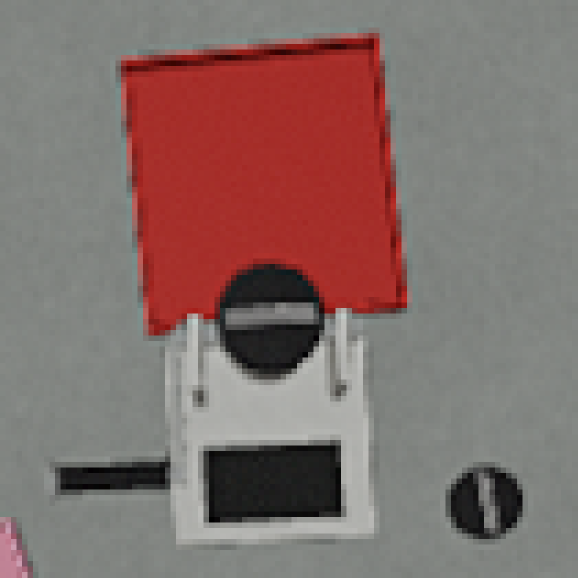

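The crops confirm it: the cap is the large one on the canister. Its rib centre is at side (338.6,164.6) and top (329.3,187.5). The grip's middle is at side (287.8,177) and top (300.7,216.7). The small loose cap is a decoy.

Run:
```python
from h import *
s=lambda x,y:ray("side",x/5+265,y/5+145); t=lambda x,y:ray("top",x/5.5+280,y/5.5+130)
np.set_printoptions(precision=4,suppress=True)
for n,a,b in [("rib",(368,98),(271,316)),("ribL",(325,80),(226,319)),("ribR",(410,117),(318,313)),("grip",(114,160),(114,477)),("gripL",(68,132),(58,480)),("gripR",(160,187),(170,475)),
 ("plateL",(118,434),(178,543)),("plateR",(295,565),(374,533))]:
    print(n,*tri([s(*a),t(*b)]))
for n,p,z in [("cap",(271,316),.207),("capsmall",(485,501),.03)]:
    print(n,atz("top",p[0]/5.5+280,p[1]/5.5+130,z))
for n,u,v,z in [("spray",430,186,.1),("tub",208,216,.085),("spool",198,168,.08)]:print(n,atz("top",u,v,z))
c=[(122,65),(378,38),(405,307),(150,333)]
print([atz("top",x/5.5+280,y/5.5+130,.03) for x,y in c])
```

```text
rib [ 0.5568 -0.057   0.2027] [np.float64(0.09096213213276456), np.float64(0.09096213213268185)]
ribL [ 0.554  -0.0312  0.2003] [np.float64(1.0373763244075747), np.float64(1.0373763244076197)]
ribR [ 0.5589 -0.0833  0.2055] [np.float64(0.034267786523284674), np.float64(0.03426778652331932)]
grip [0.4659 0.0307 0.1591] [np.float64(0.1985090746605579), np.float64(0.19850907466058507)]
gripL [0.463  0.0632 0.1591] [np.float64(0.5252702271353339), np.float64(0.5252702271353039)]
gripR [ 0.4681 -0.0019  0.1608] [np.float64(0.028250936793568455), np.float64(0.028250936793428865)]
plateL [ 0.4323 -0.0042  0.0066] [np.float64(0.4481414535902922), np.float64(0.44814145359045493)]
plateR [ 0.4424 -0.1311  0.0035] [np.float64(0.49183688906871), np.float64(0.49183688906876116)]
cap [ 0.5563 -0.057   0.207 ]
capsmall [ 0.4637 -0.1994  0.03  ]
spray [ 0.5841 -0.3962  0.1   ]
tub [0.4634 0.3475 0.085 ]
spool [0.627  0.3919 0.08  ]
[array([0.7401, 0.0412, 0.03  ]), array([ 0.7625, -0.1246,  0.03  ]), array([ 0.5869, -0.1458,  0.03  ]), array([0.5655, 0.0176, 0.03  ])]
```

```bash
cat > plan.py <<'E'
import json,os,sys,numpy as np
# commanded pose x,y,z (mm), psi (rad; azimuth of tool y, tool down); prints rows for waypoints x,y,z,psi_deg,nrows
def axes(p): c,s=np.cos(p),np.sin(p); return np.array([[-s,c,0],[c,s,0],[0,0,-1]])
def load(): return np.array(json.load(open("cmd.json"))) if os.path.exists("cmd.json") else np.array([255,570,223,np.arctan2(.913,.408)])
def plan(wps,ease=True):
    c=load(); pts=[];prev=c.copy()
    for w in wps:
        t=np.array([w[0],w[1],w[2],np.deg2rad(w[3])]);n=w[4]
        for k in range(1,n+1):
            s=k/n; s=s*s*(3-2*s) if ease else s
            pts.append(prev+(t-prev)*s)
        prev=t
    while len(pts)%5: pts.append(pts[-1])
    for i in range(0,len(pts),5):
        A=axes(c[3]);rows=[]
        for p in pts[i:i+5]:
            d=np.round(A@(p[:3]-c[:3])*2)/2; a=np.round(-(p[3]-c[3]),3)
            rows.append((d,a))
        print("; ".join("%g %g %g 0 0 %g"%(*(d+0.),a) for d,a in rows))
        d,a=rows[-1]; c[:3]+=A.T@d; c[3]-=a
    json.dump(c.tolist(),open("cmd.json","w")); print("end",np.round(c[:3],1),round(np.rad2deg(c[3]),2))
E
python3 -c "
from plan import *
plan([(255,570,300,65.9,5),(556.5,-57,300,-75,25)])"
```

```text
0 0 -8 0 0 0; 0 0 -27 0 0 0; 0 0 -50 0 0 0; 0 0 -69 0 0 0; 0 0 -77 0 0 0
-2.5 -2 0 0 0 0.012; -9.5 -8 0 0 0 0.045; -21 -18 0 0 0 0.098; -36.5 -31 0 0 0 0.169; -55 -46.5 0 0 0 0.256
-26 -12.5 0 0 0 0.101; -55 -26.5 0 0 0 0.215; -86.5 -41.5 0 0 0 0.339; -120.5 -57.5 0 0 0 0.471; -156 -74.5 0 0 0 0.61
-40 6.5 0 0 0 0.144; -81 13 0 0 0 0.29; -122 20 0 0 0 0.438; -163 27 0 0 0 0.584; -203 33.5 0 0 0 0.728
-25 30.5 0 0 0 0.139; -48.5 60 0 0 0 0.271; -70.5 87 0 0 0 0.395; -90.5 112 0 0 0 0.509; -108.5 134.5 0 0 0 0.61
-2 24.5 0 0 0 0.087; -3.5 44.5 0 0 0 0.158; -4.5 59.5 0 0 0 0.211; -5 69 0 0 0 0.244; -5 72 0 0 0 0.256
end [556.6 -56.8 300. ] -75.03
```

Call:
{"method": "drive_tool", "body": {
  "rows": "0 0 -8 0 0 0; 0 0 -27 0 0 0; 0 0 -50 0 0 0; 0 0 -69 0 0 0; 0 0 -77 0 0 0",
  "hand": 1
}}

```text
time: 0.6
ee_pos: [0.2556, 0.5713, 0.3022]
tcp_rot: [0.656, 3.072, 0.005]
force: [-0.1, 0.1, -0.7]
width: 1.002
grasp_force: 0.0
```

Call:
{"method": "drive_tool", "body": {
  "rows": "-2.5 -2 0 0 0 0.012; -9.5 -8 0 0 0 0.045; -21 -18 0 0 0 0.098; -36.5 -31 0 0 0 0.169; -55 -46.5 0 0 0 0.256"
}}

```text
time: 1.1
ee_pos: [0.2864, 0.5039, 0.2981]
tcp_rot: [-1.049, -2.961, 0.004]
force: [-0.1, 0.5, 0.6]
width: 0.999
grasp_force: 0.0
```

Call:
{"method": "drive_tool", "body": {
  "rows": "-26 -12.5 0 0 0 0.101; -55 -26.5 0 0 0 0.215; -86.5 -41.5 0 0 0 0.339; -120.5 -57.5 0 0 0 0.471; -156 -74.5 0 0 0 0.61"
}}

```text
time: 1.6
ee_pos: [0.3612, 0.3475, 0.2983]
tcp_rot: [-1.893, -2.507, 0.004]
force: [0.6, 0.2, -0.3]
width: 1.002
grasp_force: 0.0
```

Call:
{"method": "drive_tool", "body": {
  "rows": "-40 6.5 0 0 0 0.144; -81 13 0 0 0 0.29; -122 20 0 0 0 0.438; -163 27 0 0 0 0.584; -203 33.5 0 0 0 0.728"
}}

```text
time: 2.1
ee_pos: [0.45, 0.1619, 0.2985]
tcp_rot: [-2.662, -1.667, 0.003]
force: [0.6, 0.4, -0.0]
width: 1.002
grasp_force: 0.0
```

Call:
{"method": "drive_tool", "body": {
  "rows": "-25 30.5 0 0 0 0.139; -48.5 60 0 0 0 0.271; -70.5 87 0 0 0 0.395; -90.5 112 0 0 0 0.509; -108.5 134.5 0 0 0 0.61"
}}

```text
time: 2.6
ee_pos: [0.5247, 0.0064, 0.2984]
tcp_rot: [-3.04, -0.792, 0.004]
force: [0.4, 0.3, 0.3]
width: 1.004
grasp_force: 0.0
```

Call:
{"method": "drive_tool", "body": {
  "rows": "-2 24.5 0 0 0 0.087; -3.5 44.5 0 0 0 0.158; -4.5 59.5 0 0 0 0.211; -5 69 0 0 0 0.244; -5 72 0 0 0 0.256"
}}

```text
time: 3.1
ee_pos: [0.5564, -0.0572, 0.2991]
tcp_rot: [-3.115, -0.405, 0.002]
force: [0.0, -0.2, -0.2]
width: 0.997
grasp_force: 0.0
```

Run:
```python
from h import *
o=status.get_obs();p,d=eyes.read_camera("wrist")
print(o["time"],o["ee_pos"],o["tcp_rot"],o["joints"])
cv2.imwrite("pics/w1.png",p[:,:,::-1]);np.save("pics/w1.npy",d)
```

```text
3.1 [ 0.55640541 -0.05719434  0.29908866] [-3.11508067e+00 -4.05329068e-01  1.57127899e-03] [-1.23705915e-01  2.45425336e-01  1.70078210e+00 -7.11512213e-06
  1.19641681e+00  1.18831030e+00]
```

View pics/w1.png

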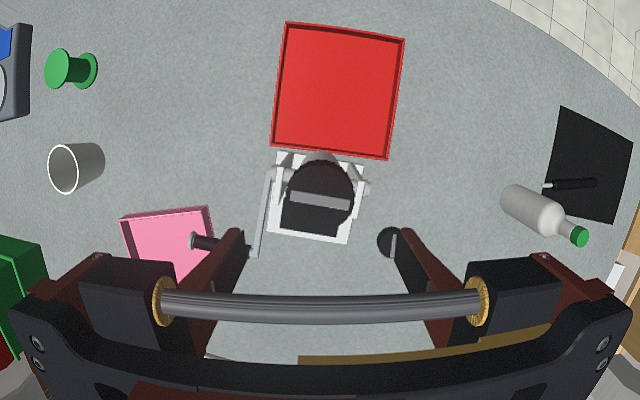

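Wrist view: the rib runs from about (291,193) to (350,206), centre (320.5,199.5). The grip is half hidden behind the left finger at (220,245), the red tray is ahead, and the spray bottle is to the right.

Run:
```python
from h import *
import cv2
o=status.get_obs();p=cv2.imread("pics/w1.png").astype(int)
# rib: grey pixels in cap region
sub=p[160:230,280:362].min(2); d=np.load("pics/w1.npy")
m=np.zeros((400,640),np.uint8);m[187:212,288:353]=(p[187:212,288:353].min(2)>75)
n,l,st,ce=cv2.connectedComponentsWithStats(m);k=1+st[1:,4].argmax();print(st[k],ce[k])
r=cv2.minAreaRect(np.argwhere(l==k)[:,::-1].astype(np.float32));print(r)
W=lambda u,v,z:(lambda e,q:e+q*(z-e[2])/q[2])(*wray(o,u,v))
print(W(*ce[k],.207)); b=cv2.boxPoints(r);print([W(*q,.207) for q in b])
s=lambda x,y:ray("side",x/5+265,y/5+145); t=lambda x,y:ray("top",x/5.5+280,y/5.5+130)
print(tri([s(368,98),t(271,316),wray(o,*ce[k])]))
```

```text
[290 190  60  21 695] [319.52661871 200.02446043]
((319.3094482421875, 200.10508728027344), (60.520843505859375, 11.927465438842773), 9.7824068069458)
[ 0.55686414 -0.05583451  0.207     ]
[array([ 0.54929663, -0.03021587,  0.207     ]), array([ 0.55989285, -0.02949501,  0.207     ]), array([ 0.56416996, -0.08108458,  0.207     ]), array([ 0.55352191, -0.08239135,  0.207     ])]
(array([ 0.55638076, -0.05678955,  0.20310648]), [np.float64(0.44419906362239153), np.float64(0.5353199263185977), np.float64(0.9066673567263707)])
```

```bash
python3 -c "
from plan import *
plan([(556.7,-56.3,178,-75,10)])"
```

```text
0 0 3.5 0 0 -0; 0 0 12.5 0 0 -0; 0 0 26.5 0 0 -0; 0 0 43 0 0 -0; 0 0 61 0 0 -0
0 -0.5 18 0 0 -0; 0 -0.5 34.5 0 0 -0; 0 -0.5 48.5 0 0 -0; 0 -0.5 57.5 0 0 -0; 0 -0.5 61 0 0 -0
end [556.5 -56.4 178. ] -75.03
```

Call:
{"method": "drive_tool", "body": {
  "rows": "0 0 3.5 0 0 0; 0 0 12.5 0 0 0; 0 0 26.5 0 0 0; 0 0 43 0 0 0; 0 0 61 0 0 0"
}}

```text
time: 3.65
ee_pos: [0.5561, -0.056, 0.2372]
tcp_rot: [-3.115, -0.41, 0.001]
force: [0.7, 0.3, 1.0]
width: 1.005
grasp_force: 0.0
```

Call:
{"method": "drive_tool", "body": {
  "rows": "0 -0.5 18 0 0 0; 0 -0.5 34.5 0 0 0; 0 -0.5 48.5 0 0 0; 0 -0.5 57.5 0 0 0; 0 -0.5 61 0 0 0"
}}

```text
time: 4.15
ee_pos: [0.5558, -0.0558, 0.1764]
tcp_rot: [-3.114, -0.409, 0.003]
force: [0.1, 0.9, 0.5]
width: 1.004
grasp_force: 0.0
```

Call:
{"method": "drive_tool", "body": {
  "rows": "0 0 0 0 0 0; 0 0 0 0 0 0; 0 0 0 0 0 0; 0 0 0 0 0 0; 0 0 0 0 0 0",
  "hand": 0,
  "newtons": 40
}}

```text
time: 4.65
ee_pos: [0.5569, -0.0561, 0.1783]
tcp_rot: [3.115, 0.408, 0.002]
force: [-0.1, -0.2, 2.9]
width: 0.688
grasp_force: 40.0
```

```bash
python3 -c "
from plan import *
c=load()
plan([(556.5,-56.4,185,-75.03+138,30)])"
```

```text
0 0 0 0 0 -0.008; 0 0 0 0 0 -0.031; 0 0 0 0 0 -0.067; 0 0 -0.5 0 0 -0.117; 0 0 -0.5 0 0 -0.178
0 0 0 0 0 -0.072; 0 0 -0.5 0 0 -0.154; 0 0 -0.5 0 0 -0.244; 0 0 -1 0 0 -0.342; 0 0 -1.5 0 0 -0.446
0 0 0 0 0 -0.11; 0 0 -0.5 0 0 -0.224; 0 0 -1 0 0 -0.341; 0 0 -1 0 0 -0.46; 0 0 -1.5 0 0 -0.58
0 0 -0.5 0 0 -0.12; 0 0 -0.5 0 0 -0.24; 0 0 -1 0 0 -0.357; 0 0 -1.5 0 0 -0.471; 0 0 -1.5 0 0 -0.58
0 0 -0.5 0 0 -0.104; 0 0 -1 0 0 -0.202; 0 0 -1 0 0 -0.292; 0 0 -1.5 0 0 -0.374; 0 0 -1.5 0 0 -0.446
0 0 0 0 0 -0.061; 0 0 -0.5 0 0 -0.111; 0 0 -0.5 0 0 -0.148; 0 0 -0.5 0 0 -0.171; 0 0 -0.5 0 0 -0.178
end [556.5 -56.4 185. ] 62.94
```

Call:
{"method": "drive_tool", "body": {
  "rows": "0 0 0 0 0 -0.008; 0 0 0 0 0 -0.031; 0 0 0 0 0 -0.067; 0 0 -0.5 0 0 -0.117; 0 0 -0.5 0 0 -0.178"
}}

```text
time: 5.15
ee_pos: [0.5565, -0.0561, 0.1783]
tcp_rot: [3.065, 0.689, 0.0]
force: [-0.4, -0.0, 2.8]
width: 0.69
grasp_force: 40.0
```

Call:
{"method": "drive_tool", "body": {
  "rows": "0 0 0 0 0 -0.072; 0 0 -0.5 0 0 -0.154; 0 0 -0.5 0 0 -0.244; 0 0 -1 0 0 -0.342; 0 0 -1.5 0 0 -0.446"
}}

```text
time: 5.65
ee_pos: [0.556, -0.0561, 0.1794]
tcp_rot: [-2.835, -1.352, 0.002]
force: [-1.0, -0.5, 0.7]
width: 0.692
grasp_force: 40.0
```

Call:
{"method": "drive_tool", "body": {
  "rows": "0 0 0 0 0 -0.11; 0 0 -0.5 0 0 -0.224; 0 0 -1 0 0 -0.341; 0 0 -1 0 0 -0.46; 0 0 -1.5 0 0 -0.58"
}}

```text
time: 6.15
ee_pos: [0.5561, -0.0563, 0.181]
tcp_rot: [-2.33, -2.108, 0.001]
force: [-0.1, -0.9, 0.6]
width: 0.69
grasp_force: 40.0
```

Call:
{"method": "drive_tool", "body": {
  "rows": "0 0 -0.5 0 0 -0.12; 0 0 -0.5 0 0 -0.24; 0 0 -1 0 0 -0.357; 0 0 -1.5 0 0 -0.471; 0 0 -1.5 0 0 -0.58"
}}

```text
time: 6.65
ee_pos: [0.5564, -0.0562, 0.1826]
tcp_rot: [1.63, 2.686, -0.0]
force: [-0.1, -1.1, 2.7]
width: 0.694
grasp_force: 40.0
```

Call:
{"method": "drive_tool", "body": {
  "rows": "0 0 -0.5 0 0 -0.104; 0 0 -1 0 0 -0.202; 0 0 -1 0 0 -0.292; 0 0 -1.5 0 0 -0.374; 0 0 -1.5 0 0 -0.446"
}}

```text
time: 7.15
ee_pos: [0.5562, -0.056, 0.1839]
tcp_rot: [-0.998, -2.978, 0.0]
force: [0.6, 0.3, 0.6]
width: 0.69
grasp_force: 40.0
```

Call:
{"method": "drive_tool", "body": {
  "rows": "0 0 0 0 0 -0.061; 0 0 -0.5 0 0 -0.111; 0 0 -0.5 0 0 -0.148; 0 0 -0.5 0 0 -0.171; 0 0 -0.5 0 0 -0.178"
}}

```text
time: 7.65
ee_pos: [0.5563, -0.056, 0.1845]
tcp_rot: [-0.734, -3.054, 0.0]
force: [0.8, -0.8, 0.3]
width: 0.691
grasp_force: 40.0
```

Run:
```python
from h import *
import cv2
o=status.get_obs();p,d=eyes.read_camera("wrist");print(o["time"],o["joints"],o["force"],o["ee_pos"],o["tcp_rot"],o["moment"])
cv2.imwrite("pics/w2.png",cv2.resize(p[120:320,220:420,::-1],None,fx=3,fy=3,interpolation=3))
```

```text
7.65 [-1.21665220e-01  3.75889887e-01  1.80692834e+00  3.38380880e-05
  9.59117799e-01 -1.22056690e+00] [ 0.8100262  -0.81365204  0.26773634] [ 0.55628057 -0.05601867  0.18452183] [-7.34340992e-01 -3.05420768e+00  1.82783789e-05] [ 0.04306318 -0.02413577  0.00060992]
```

View pics/w2.png

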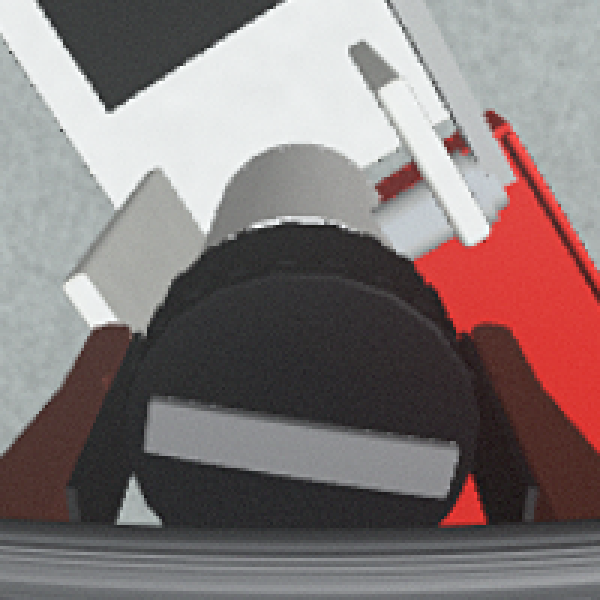

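The rib sits about 9° to the finger line, as before, so the cap hasn't slipped and has turned the full 138°. Next I lift it off and carry it to the clear bench.

```bash
python3 -c "
from plan import *
plan([(556.5,-56.4,245,62.94,10),(555,-255,160,62.94,13),(555,-255,20,62.94,7),(555,-255,5.5,62.94,5)])"
```

```text
0 0 -1.5 0 0 0; 0 0 -6 0 0 0; 0 0 -13 0 0 0; 0 0 -21 0 0 0; 0 0 -30 0 0 0
0 0 -9 0 0 0; 0 0 -17 0 0 0; 0 0 -24 0 0 0; 0 0 -28.5 0 0 0; 0 0 -30 0 0 0
-1.5 -3 1.5 0 0 0; -5.5 -11.5 5.5 0 0 0; -12 -24 11.5 0 0 0; -20 -40 19 0 0 0; -29.5 -58.5 28 0 0 0
-10 -20 9.5 0 0 0; -20 -40.5 19.5 0 0 0; -30 -60.5 29 0 0 0; -39.5 -79 38 0 0 0; -47.5 -95 45.5 0 0 0
-6.5 -13 6 0 0 0; -10.5 -21 10 0 0 0; -12 -24 11.5 0 0 0; -12 -24 19.5 0 0 0; -12 -24 39.5 0 0 0
0 0 27 0 0 0; 0 0 57 0 0 0; 0 0 84 0 0 0; 0 0 104 0 0 0; 0 0 112 0 0 0
0 0 1.5 0 0 0; 0 0 5 0 0 0; 0 0 9.5 0 0 0; 0 0 13 0 0 0; 0 0 14.5 0 0 0
end [ 555.  -254.9    5.5] 62.94
```

Call:
{"method": "drive_tool", "body": {
  "rows": "0 0 -1.5 0 0 0; 0 0 -6 0 0 0; 0 0 -13 0 0 0; 0 0 -21 0 0 0; 0 0 -30 0 0 0"
}}

```text
time: 8.2
ee_pos: [0.5565, -0.0561, 0.2155]
tcp_rot: [0.736, 3.054, 0.0]
force: [0.2, 0.4, -1.0]
width: 0.692
grasp_force: 40.0
```

Call:
{"method": "drive_tool", "body": {
  "rows": "0 0 -9 0 0 0; 0 0 -17 0 0 0; 0 0 -24 0 0 0; 0 0 -28.5 0 0 0; 0 0 -30 0 0 0"
}}

```text
time: 8.7
ee_pos: [0.5566, -0.0561, 0.2453]
tcp_rot: [0.736, 3.053, 0.0]
force: [1.4, -0.3, -0.0]
width: 0.691
grasp_force: 40.0
```

Call:
{"method": "drive_tool", "body": {
  "rows": "-1.5 -3 1.5 0 0 0; -5.5 -11.5 5.5 0 0 0; -12 -24 11.5 0 0 0; -20 -40 19 0 0 0; -29.5 -58.5 28 0 0 0"
}}

```text
time: 9.2
ee_pos: [0.5557, -0.123, 0.2157]
tcp_rot: [-0.735, -3.054, 0.0]
force: [0.2, 0.1, -0.8]
width: 0.688
grasp_force: 40.0
```

Call:
{"method": "drive_tool", "body": {
  "rows": "-10 -20 9.5 0 0 0; -20 -40.5 19.5 0 0 0; -30 -60.5 29 0 0 0; -39.5 -79 38 0 0 0; -47.5 -95 45.5 0 0 0"
}}

```text
time: 9.7
ee_pos: [0.5542, -0.2298, 0.1697]
tcp_rot: [-0.737, -3.052, -0.0]
force: [-0.1, 0.8, -0.6]
width: 0.689
grasp_force: 40.0
```

Call:
{"method": "drive_tool", "body": {
  "rows": "-6.5 -13 6 0 0 0; -10.5 -21 10 0 0 0; -12 -24 11.5 0 0 0; -12 -24 19.5 0 0 0; -12 -24 39.5 0 0 0"
}}

```text
time: 10.2
ee_pos: [0.5562, -0.2547, 0.1329]
tcp_rot: [0.734, 3.051, -0.001]
force: [0.3, 1.5, -1.6]
width: 0.688
grasp_force: 40.0
```

Call:
{"method": "drive_tool", "body": {
  "rows": "0 0 27 0 0 0; 0 0 57 0 0 0; 0 0 84 0 0 0; 0 0 104 0 0 0; 0 0 112 0 0 0"
}}

```text
time: 10.7
ee_pos: [0.5537, -0.2531, 0.0176]
tcp_rot: [-0.734, -3.052, -0.001]
force: [-0.1, -0.1, -0.4]
width: 0.687
grasp_force: 40.0
```

Call:
{"method": "drive_tool", "body": {
  "rows": "0 0 1.5 0 0 0; 0 0 5 0 0 0; 0 0 9.5 0 0 0; 0 0 13 0 0 0; 0 0 14.5 0 0 0"
}}

```text
time: 11.2
ee_pos: [0.5549, -0.2547, 0.0053]
tcp_rot: [0.736, 3.054, -0.0]
force: [-1.7, 0.1, 14.9]
width: 0.689
grasp_force: 40.0
```

```bash
python3 -c "
from plan import *
plan([(555,-255,5.5,62.94,5),(555,-255,160,62.94,10)])
plan([(555,-255,260,62.94,5),(465.4,34.2,240,4.65,15)])"
```

```text
0 0 0 0 0 0; 0 0 0 0 0 0; 0 0 0 0 0 0; 0 0 0 0 0 0; 0 0 0 0 0 0
0 0 -4.5 0 0 0; 0 0 -16 0 0 0; 0 0 -33.5 0 0 0; 0 0 -54.5 0 0 0; 0 0 -77 0 0 0
0 0 -23 0 0 0; 0 0 -44 0 0 0; 0 0 -61.5 0 0 0; 0 0 -73 0 0 0; 0 0 -77.5 0 0 0
end [ 555.  -254.9  160. ] 62.94
0 0 -10.5 0 0 0; 0 0 -35 0 0 0; 0 0 -65 0 0 0; 0 0 -89.5 0 0 0; 0 0 -100 0 0 0
2.5 2.5 0.5 0 0 0.013; 10 10.5 1 0 0 0.049; 22 22.5 2 0 0 0.106; 37 38 3.5 0 0 0.178; 55 56 5 0 0 0.264
24 14.5 2 0 0 0.094; 49.5 29.5 4 0 0 0.194; 75.5 45 6 0 0 0.295; 101 60 8 0 0 0.395; 125.5 74.5 10 0 0 0.49
25 1 1.5 0 0 0.085; 46.5 2 3 0 0 0.158; 63.5 3 4 0 0 0.214; 74.5 3.5 4.5 0 0 0.25; 78 3.5 5 0 0 0.263
end [465.5  34.1 240. ] 4.67
```

Call:
{"method": "drive_tool", "body": {
  "rows": "0 0 0 0 0 0; 0 0 0 0 0 0; 0 0 0 0 0 0; 0 0 0 0 0 0; 0 0 0 0 0 0",
  "hand": 1
}}

```text
time: 11.7
ee_pos: [0.5549, -0.2546, 0.0052]
tcp_rot: [0.736, 3.054, -0.0]
force: [0.9, -0.7, 0.1]
width: 0.999
grasp_force: 0.0
```

Call:
{"method": "drive_tool", "body": {
  "rows": "0 0 -4.5 0 0 0; 0 0 -16 0 0 0; 0 0 -33.5 0 0 0; 0 0 -54.5 0 0 0; 0 0 -77 0 0 0"
}}

```text
time: 12.2
ee_pos: [0.555, -0.2547, 0.0843]
tcp_rot: [0.736, 3.054, -0.0]
force: [0.6, -0.4, 0.3]
width: 0.999
grasp_force: 0.0
```

Call:
{"method": "drive_tool", "body": {
  "rows": "0 0 -23 0 0 0; 0 0 -44 0 0 0; 0 0 -61.5 0 0 0; 0 0 -73 0 0 0; 0 0 -77.5 0 0 0"
}}

```text
time: 12.7
ee_pos: [0.5556, -0.2549, 0.162]
tcp_rot: [0.735, 3.051, -0.001]
force: [-0.6, 0.1, -0.2]
width: 0.998
grasp_force: 0.0
```

Run:
```python
from h import *
o=status.get_obs();p,d=eyes.read_camera("wrist");cv2.imwrite("pics/w3.png",p[:,:,::-1])
print(o["ee_pos"])
g=p.astype(int);m=((g.min(2)>75)&(g.max(2)-g.min(2)<25)).astype(np.uint8);print(wray(o,320,198))
n,l,st,ce=cv2.connectedComponentsWithStats(m[150:300,250:400])
for k in range(1,n):
    if st[k,4]>150:
        r=cv2.minAreaRect((np.argwhere(l==k)[:,::-1]+[250,150]).astype(np.float32))
        e,q=wray(o,*r[0]);print(st[k],r,e+q*(.034-e[2])/q[2])
```

```text
[ 0.55559348 -0.25490967  0.16204674]
(array([ 0.48820778, -0.21997833,  0.3240367 ]), array([ 0.24725232, -0.12627727, -0.96068743]))
[    0     0   150   146 18679] ((324.5, 222.5), (145.0, 149.0), 90.0) [ 0.58760578 -0.26570372  0.034     ]
[ 43  30  55  19 559] ((320.0577087402344, 189.1651153564453), (53.72456359863281, 11.043949127197266), 9.7824068069458) [ 0.55496111 -0.25400371  0.034     ]
```

Call:
{"method": "drive_tool", "body": {
  "rows": "0 0 -10.5 0 0 0; 0 0 -35 0 0 0; 0 0 -65 0 0 0; 0 0 -89.5 0 0 0; 0 0 -100 0 0 0"
}}

```text
time: 13.25
ee_pos: [0.5556, -0.2549, 0.2618]
tcp_rot: [0.735, 3.052, -0.001]
force: [-0.2, 0.4, -0.2]
width: 1.001
grasp_force: 0.0
```

Call:
{"method": "drive_tool", "body": {
  "rows": "2.5 2.5 0.5 0 0 0.013; 10 10.5 1 0 0 0.049; 22 22.5 2 0 0 0.106; 37 38 3.5 0 0 0.178; 55 56 5 0 0 0.264"
}}

```text
time: 13.75
ee_pos: [0.5301, -0.1788, 0.2525]
tcp_rot: [-1.137, -2.925, 0.0]
force: [0.8, 0.1, -0.6]
width: 1.001
grasp_force: 0.0
```

Call:
{"method": "drive_tool", "body": {
  "rows": "24 14.5 2 0 0 0.094; 49.5 29.5 4 0 0 0.194; 75.5 45 6 0 0 0.295; 101 60 8 0 0 0.395; 125.5 74.5 10 0 0 0.49"
}}

```text
time: 14.25
ee_pos: [0.4866, -0.0388, 0.2428]
tcp_rot: [-1.813, -2.562, 0.003]
force: [0.0, 0.1, 0.3]
width: 0.995
grasp_force: 0.0
```

Call:
{"method": "drive_tool", "body": {
  "rows": "25 1 1.5 0 0 0.085; 46.5 2 3 0 0 0.158; 63.5 3 4 0 0 0.214; 74.5 3.5 4.5 0 0 0.25; 78 3.5 5 0 0 0.263"
}}

```text
time: 14.75
ee_pos: [0.4639, 0.0354, 0.2381]
tcp_rot: [-2.128, -2.308, 0.003]
force: [0.1, 0.2, -0.8]
width: 1.004
grasp_force: 0.0
```

Run:
```python
from h import *
o=status.get_obs();p,d=eyes.read_camera("wrist");cv2.imwrite("pics/w4.png",p[:,:,::-1]);print(o["ee_pos"],o["tcp_rot"],o["joints"])
```

```text
[0.46388496 0.0353509  0.23806574] [-2.1280262  -2.30788238  0.0034719 ] [ 5.03902442e-02  1.66949593e-01  1.95502998e+00  1.53756715e-04
  1.02283951e+00 -3.07366976e-02]
```

View pics/w4.png

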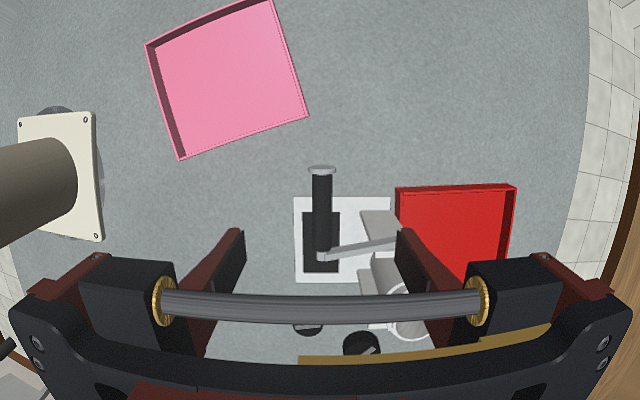

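Wrist view: the cap set on the bench is out of the way. The lever grip runs from (321,172) to (322,256), middle about (321.5,214), centred between the open fingers. The red tray is to the right.

Run:
```python
from h import *
from plan import *
o=status.get_obs()
for v in (174,214,256):
    e,q=wray(o,321.5,v);print(e+q*(.163-e[2])/q[2])
s=lambda x,y:ray("side",x/5+265,y/5+145); t=lambda x,y:ray("top",x/5.5+280,y/5.5+130)
print(tri([s(114,160),t(114,477),wray(o,321.5,214)]))
plan([(465.4,34.2,145,4.65,10)])
```

```text
[0.46280774 0.06252142 0.163     ]
[0.46552414 0.02964705 0.163     ]
[ 0.46866574 -0.00819037  0.163     ]
(array([0.46552611, 0.02972183, 0.16057099]), [np.float64(0.6530028741578069), np.float64(0.8879037978708564), np.float64(0.8565825595526044)])
0 0 2.5 0 0 0; 0 0 10 0 0 0; 0 0 20.5 0 0 0; 0 0 33.5 0 0 0; 0 0 47.5 0 0 0
0 0 14 0 0 0; 0 0 27 0 0 0; 0 0 37.5 0 0 0; 0 0 45 0 0 0; 0 0 47.5 0 0 0
end [465.5  34.1 145. ] 4.67
```

Call:
{"method": "drive_tool", "body": {
  "rows": "0 0 2.5 0 0 0; 0 0 10 0 0 0; 0 0 20.5 0 0 0; 0 0 33.5 0 0 0; 0 0 47.5 0 0 0"
}}

```text
time: 15.3
ee_pos: [0.4653, 0.034, 0.191]
tcp_rot: [-2.13, -2.309, 0.0]
force: [-0.1, -0.1, 0.3]
width: 1.0
grasp_force: 0.0
```

Call:
{"method": "drive_tool", "body": {
  "rows": "0 0 14 0 0 0; 0 0 27 0 0 0; 0 0 37.5 0 0 0; 0 0 45 0 0 0; 0 0 47.5 0 0 0"
}}

```text
time: 15.8
ee_pos: [0.465, 0.0342, 0.1437]
tcp_rot: [-2.129, -2.309, 0.002]
force: [0.0, -0.3, 0.4]
width: 0.998
grasp_force: 0.0
```

Call:
{"method": "drive_tool", "body": {
  "rows": "0 0 0 0 0 0; 0 0 0 0 0 0; 0 0 0 0 0 0; 0 0 0 0 0 0; 0 0 0 0 0 0",
  "hand": 0,
  "newtons": 35
}}

```text
time: 16.3
ee_pos: [0.4657, 0.0344, 0.145]
tcp_rot: [2.129, 2.309, 0.001]
force: [0.3, -0.5, 0.4]
width: 0.581
grasp_force: 0.0
```

```bash
cat > arc.py <<'E'
from plan import *
def arc(th0,th1,n):
    c=load();y=np.deg2rad(4.65);r=90.25;p0=np.arctan2(84,33) # angle behind vertical
    f=lambda t:np.array([-r*np.sin(p0-t),r*np.cos(p0-t)])
    w=[]
    for k in range(1,n+1):
        s=k/n;s=s*s*(3-2*s);d=f(th0+(th1-th0)*s)-f(th0)
        w.append((c[0]+d[0]*np.cos(y),c[1]+d[0]*np.sin(y),c[2]+d[1],np.rad2deg(c[3]),1))
    plan(w)
E
python3 -c "
from arc import *
arc(0,2.41,35)"
```

```text
0 0 -0.5 0 0 -0; 0 1 -2 0 0 -0; 0 2 -4 0 0 -0; 0 3 -7 0 0 -0; 0 5 -11 0 0 -0
0 2.5 -4 0 0 -0; 0 6 -9 0 0 -0; 0 9.5 -14 0 0 -0; 0 14 -19 0 0 -0; 0 19.5 -24 0 0 -0
0 6 -5 0 0 -0; 0 13 -9.5 0 0 -0; 0 20.5 -13.5 0 0 -0; 0 28.5 -17 0 0 -0; 0 37.5 -19.5 0 0 -0
0 9 -2 0 0 -0; 0 18 -2.5 0 0 -0; 0 27.5 -2.5 0 0 -0; 0 36.5 -1.5 0 0 -0; 0 45.5 0.5 0 0 -0
0 8.5 2.5 0 0 -0; 0 17 6.5 0 0 -0; 0 24.5 10.5 0 0 -0; 0 31 15 0 0 -0; 0 37 20 0 0 -0
0 5.5 5.5 0 0 -0; 0 10 10.5 0 0 -0; 0 13.5 15.5 0 0 -0; 0 16.5 20 0 0 -0; 0 19 24.5 0 0 -0
0 2 3.5 0 0 -0; 0 3.5 6.5 0 0 -0; 0 4.5 9 0 0 -0; 0 5 10.5 0 0 -0; 0 5 11 0 0 -0
end [633.4  47.8 143.5] 4.67
```

Call:
{"method": "drive_tool", "body": {
  "rows": "0 0 0 0 0 0; 0 0 0 0 0 0; 0 0 0 0 0 0; 0 0 0 0 0 0; 0 0 0 0 0 0"
}}

```text
time: 16.8
ee_pos: [0.4651, 0.0344, 0.1446]
tcp_rot: [-2.129, -2.309, 0.001]
force: [-2.0, -0.2, 1.6]
width: 0.173
grasp_force: 35.0
```

Call:
{"method": "drive_tool", "body": {
  "rows": "0 0 0 0 0 0; 0 0 0 0 0 0; 0 0 0 0 0 0; 0 0 0 0 0 0; 0 0 0 0 0 0"
}}

```text
time: 17.3
ee_pos: [0.4651, 0.0344, 0.1446]
tcp_rot: [-2.129, -2.309, 0.001]
force: [-3.2, -0.2, 0.9]
width: 0.169
grasp_force: 35.0
```

Call:
{"method": "drive_tool", "body": {
  "rows": "0 0 -0.5 0 0 0; 0 1 -2 0 0 0; 0 2 -4 0 0 0; 0 3 -7 0 0 0; 0 5 -11 0 0 0"
}}

```text
time: 17.8
ee_pos: [0.4701, 0.0348, 0.1556]
tcp_rot: [-2.129, -2.309, 0.001]
force: [-2.4, 0.1, -7.6]
width: 0.174
grasp_force: 35.0
```

Call:
{"method": "drive_tool", "body": {
  "rows": "0 2.5 -4 0 0 0; 0 6 -9 0 0 0; 0 9.5 -14 0 0 0; 0 14 -19 0 0 0; 0 19.5 -24 0 0 0"
}}

```text
time: 18.3
ee_pos: [0.4896, 0.0364, 0.1799]
tcp_rot: [-2.129, -2.309, 0.002]
force: [-5.0, -0.4, -8.8]
width: 0.177
grasp_force: 35.0
```

Call:
{"method": "drive_tool", "body": {
  "rows": "0 6 -5 0 0 0; 0 13 -9.5 0 0 0; 0 20.5 -13.5 0 0 0; 0 28.5 -17 0 0 0; 0 37.5 -19.5 0 0 0"
}}

```text
time: 18.8
ee_pos: [0.5256, 0.0393, 0.1991]
tcp_rot: [-2.127, -2.307, 0.006]
force: [-11.9, -1.9, -3.9]
width: 0.172
grasp_force: 35.0
```

Call:
{"method": "drive_tool", "body": {
  "rows": "0 9 -2 0 0 0; 0 18 -2.5 0 0 0; 0 27.5 -2.5 0 0 0; 0 36.5 -1.5 0 0 0; 0 45.5 0.5 0 0 0"
}}

```text
time: 19.3
ee_pos: [0.5713, 0.0431, 0.1992]
tcp_rot: [-2.128, -2.307, 0.005]
force: [-13.4, -1.8, 1.3]
width: 0.171
grasp_force: 35.0
```

Call:
{"method": "drive_tool", "body": {
  "rows": "0 8.5 2.5 0 0 0; 0 17 6.5 0 0 0; 0 24.5 10.5 0 0 0; 0 31 15 0 0 0; 0 37 20 0 0 0"
}}

```text
time: 19.8
ee_pos: [0.6083, 0.0461, 0.1795]
tcp_rot: [-2.128, -2.308, 0.004]
force: [-14.3, -1.1, 5.1]
width: 0.175
grasp_force: 35.0
```

Call:
{"method": "drive_tool", "body": {
  "rows": "0 5.5 5.5 0 0 0; 0 10 10.5 0 0 0; 0 13.5 15.5 0 0 0; 0 16.5 20 0 0 0; 0 19 24.5 0 0 0"
}}

```text
time: 20.3
ee_pos: [0.6275, 0.0476, 0.1553]
tcp_rot: [-2.128, -2.308, 0.003]
force: [-14.6, -1.4, 6.9]
width: 0.174
grasp_force: 35.0
```

Call:
{"method": "drive_tool", "body": {
  "rows": "0 2 3.5 0 0 0; 0 3.5 6.5 0 0 0; 0 4.5 9 0 0 0; 0 5 10.5 0 0 0; 0 5 11 0 0 0"
}}

```text
time: 20.8
ee_pos: [0.6325, 0.048, 0.1445]
tcp_rot: [-2.128, -2.308, 0.003]
force: [-13.5, -1.6, 10.3]
width: 0.173
grasp_force: 35.0
```

Call:
{"method": "drive_tool", "body": {
  "rows": "0 0 0 0 0 0; 0 0 0 0 0 0; 0 0 0 0 0 0; 0 0 0 0 0 0; 0 0 0 0 0 0"
}}

```text
time: 21.3
ee_pos: [0.6325, 0.048, 0.1446]
tcp_rot: [-2.128, -2.308, 0.003]
force: [-13.0, -1.2, 7.8]
width: 0.173
grasp_force: 35.0
```

Call:
{"method": "drive_tool", "body": {
  "rows": "0 0 0 0 0 0; 0 0 0 0 0 0; 0 0 0 0 0 0; 0 0 0 0 0 0; 0 0 0 0 0 0"
}}

```text
time: 21.8
ee_pos: [0.6325, 0.048, 0.1446]
tcp_rot: [-2.128, -2.308, 0.003]
force: [-12.7, -1.4, 6.7]
width: 0.172
grasp_force: 35.0
```

Call:
{"method": "drive_tool", "body": {
  "rows": "0 0 0 0 0 0; 0 0 0 0 0 0; 0 0 0 0 0 0; 0 0 0 0 0 0; 0 0 0 0 0 0"
}}

```text
time: 22.3
ee_pos: [0.6325, 0.048, 0.1446]
tcp_rot: [-2.128, -2.308, 0.003]
force: [-13.8, -1.3, 6.6]
width: 0.175
grasp_force: 35.0
```

Run:
```python
from h import *
from arc import *
a,_=eyes.read_camera("side");b,_=eyes.read_camera("top")
a=cv2.resize(a[110:260,270:430,::-1],None,fx=2.5,fy=4*.625,interpolation=3);b=cv2.resize(b[130:280,250:410,::-1],None,fx=2.5,fy=2.5,interpolation=3)
cv2.imwrite("pics/tip.png",np.hstack([a,b]))
arc(2.41,-0.0,35)
```

```text
0 0 -0.5 0 0 -0; 0 -0.5 -2 0 0 -0; 0 -1.5 -4 0 0 -0; 0 -3 -7 0 0 -0; 0 -5 -11 0 0 -0
0 -2.5 -4.5 0 0 -0; 0 -5.5 -9 0 0 -0; 0 -9 -14 0 0 -0; 0 -13.5 -19 0 0 -0; 0 -19 -24.5 0 0 -0
0 -6 -5 0 0 -0; 0 -13 -9.5 0 0 -0; 0 -20 -13.5 0 0 -0; 0 -28.5 -17 0 0 -0; 0 -37 -20 0 0 -0
0 -9 -2 0 0 -0; 0 -18 -3 0 0 -0; 0 -27.5 -3 0 0 -0; 0 -36.5 -2 0 0 -0; 0 -45.5 -0.5 0 0 -0
0 -9 2.5 0 0 -0; 0 -17 6 0 0 -0; 0 -24.5 10 0 0 -0; 0 -31.5 14.5 0 0 -0; 0 -37.5 19.5 0 0 -0
0 -5.5 5 0 0 -0; 0 -10 10.5 0 0 -0; 0 -13.5 15.5 0 0 -0; 0 -17 20 0 0 -0; 0 -19.5 24 0 0 -0
0 -2 4 0 0 -0; 0 -3.5 7 0 0 -0; 0 -4.5 9 0 0 -0; 0 -5 10.5 0 0 -0; 0 -5 11 0 0 -0
end [465.5  34.1 145. ] 4.67
```

View pics/tip.png

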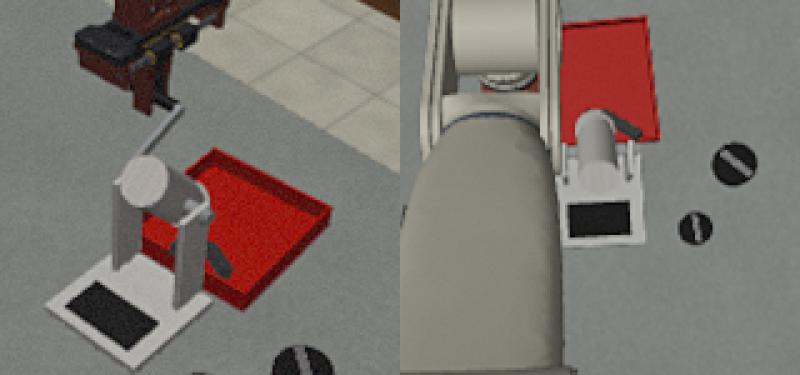

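The canister is fully tipped, and one bar is visible in the tray at its mouth (side crop (220,262), top crop (622,125)). The other may be hidden behind the canister, so I'll look for it in the point cloud before returning.

```bash
cat >> h.py <<'E'
def cloud(n,o=None):
    o=o or status.get_obs();p,d=eyes.read_camera(n);K=eyes.camera_info(n)["camera_matrix"]
    v,u=np.mgrid[0:400,0:640].astype(float);x,y=u-K[0,2],v-K[1,2]
    if n=="wrist":
        r=np.hypot(x,y)+1e-9;t=np.clip(r/K[0,0],0,1.5);a=np.stack([np.tan(t)*x/r,-np.tan(t)*y/r,-np.ones_like(x)],-1)*d[...,None]
        M=eyes.camera_info(n)["mount"];w=R.from_rotvec(o["tcp_rot"]).apply((a.reshape(-1,3)@M[:3,:3].T+M[:3,3]))+o["ee_pos"]
    else:
        i=eyes.camera_info(n);a=np.stack([x/K[0,0],-y/K[0,0],-np.ones_like(x)],-1)*d[...,None]
        w=R.from_rotvec(i["attitude"]).apply(a.reshape(-1,3))+i["eye"]
    return p.reshape(-1,3).astype(int),w,(d.ravel()>0),p
def stand(w):
    "world -> stand frame"
    y=np.deg2rad(4.65);q=np.asarray(w)-[.5567,-.0563,0]
    return np.stack([q[...,0]*np.cos(y)+q[...,1]*np.sin(y),-q[...,0]*np.sin(y)+q[...,1]*np.cos(y),q[...,2]],-1)*1e3
def bars():
    for n in ("top","side","wrist"):
        c,w,ok,p=cloud(n);s=stand(w)
        m=ok&(s[:,0]>15)&(s[:,0]<205)&(abs(s[:,1])<90)&(s[:,2]<70)&(s[:,2]>-5)&(c.max(1)<110)&(c.max(1)-c.min(1)<25)
        N,l,st,ce=cv2.connectedComponentsWithStats(m.reshape(400,640).astype(np.uint8))
        for k in range(1,N):
            if st[k,4]>25:
                q=s[(l==k).ravel()];print(n,st[k,4],"px",np.round(ce[k]),"min",q.min(0).round(),"max",q.max(0).round(),"med",np.median(q,0).round())
E
python3 -c "
from h import *
bars()"
```

```text
top 56 px [339. 180.] min [ 27. -65.  18.] max [ 71. -14.  47.] med [ 45. -43.  34.]
side 79 px [357. 214.] min [ 21. -68.  17.] max [ 66. -15.  43.] med [ 40. -44.  32.]
```

Call:
{"method": "drive_tool", "body": {
  "rows": "0 0 -0.5 0 0 0; 0 -0.5 -2 0 0 0; 0 -1.5 -4 0 0 0; 0 -3 -7 0 0 0; 0 -5 -11 0 0 0"
}}

```text
time: 23.05
ee_pos: [0.6276, 0.0476, 0.1553]
tcp_rot: [-2.128, -2.308, 0.003]
force: [-11.8, -0.6, 3.0]
width: 0.173
grasp_force: 35.0
```

```bash
python3 -c "
from h import *
bars()"
```

```text
top 50 px [340. 181.] min [ 27. -65.  19.] max [ 67. -25.  47.] med [ 43. -45.  34.]
side 79 px [357. 214.] min [ 22. -70.  16.] max [ 65. -15.  46.] med [ 39. -44.  32.]
```

Call:
{"method": "drive_tool", "body": {
  "rows": "0 -2.5 -4.5 0 0 0; 0 -5.5 -9 0 0 0; 0 -9 -14 0 0 0; 0 -13.5 -19 0 0 0; 0 -19 -24.5 0 0 0"
}}

```text
time: 23.7
ee_pos: [0.6085, 0.0461, 0.1794]
tcp_rot: [-2.128, -2.308, 0.003]
force: [-10.0, -0.7, -2.6]
width: 0.173
grasp_force: 35.0
```

Call:
{"method": "drive_tool", "body": {
  "rows": "0 -6 -5 0 0 0; 0 -13 -9.5 0 0 0; 0 -20 -13.5 0 0 0; 0 -28.5 -17 0 0 0; 0 -37 -20 0 0 0"
}}

```text
time: 24.2
ee_pos: [0.572, 0.0431, 0.1991]
tcp_rot: [-2.129, -2.309, 0.001]
force: [-7.2, -0.2, -7.0]
width: 0.174
grasp_force: 35.0
```

```bash
python3 -c "
from h import *
bars()"
```

```text
top 49 px [340. 181.] min [ 27. -65.  23.] max [ 61. -27.  49.] med [ 42. -45.  34.]
side 78 px [357. 214.] min [ 21. -69.  16.] max [ 66. -15.  43.] med [ 38. -45.  31.]
wrist 43 px [358. 250.] min [64.  0.  9.] max [72. 12. 21.] med [68.  9. 17.]
```

Call:
{"method": "drive_tool", "body": {
  "rows": "0 -9 -2 0 0 0; 0 -18 -3 0 0 0; 0 -27.5 -3 0 0 0; 0 -36.5 -2 0 0 0; 0 -45.5 -0.5 0 0 0"
}}

```text
time: 24.85
ee_pos: [0.5275, 0.0395, 0.1997]
tcp_rot: [2.129, 2.309, 0.002]
force: [-1.2, -1.0, -8.2]
width: 0.172
grasp_force: 35.0
```

Call:
{"method": "drive_tool", "body": {
  "rows": "0 -9 2.5 0 0 0; 0 -17 6 0 0 0; 0 -24.5 10 0 0 0; 0 -31.5 14.5 0 0 0; 0 -37.5 19.5 0 0 0"
}}

```text
time: 25.35
ee_pos: [0.4894, 0.0364, 0.1796]
tcp_rot: [2.13, 2.309, 0.0]
force: [-2.6, -1.2, -1.5]
width: 0.175
grasp_force: 35.0
```

Call:
{"method": "drive_tool", "body": {
  "rows": "0 -5.5 5 0 0 0; 0 -10 10.5 0 0 0; 0 -13.5 15.5 0 0 0; 0 -17 20 0 0 0; 0 -19.5 24 0 0 0"
}}

```text
time: 25.85
ee_pos: [0.4699, 0.0348, 0.155]
tcp_rot: [-2.129, -2.309, 0.001]
force: [-3.5, 0.2, -1.5]
width: 0.171
grasp_force: 35.0
```

Call:
{"method": "drive_tool", "body": {
  "rows": "0 -2 4 0 0 0; 0 -3.5 7 0 0 0; 0 -4.5 9 0 0 0; 0 -5 10.5 0 0 0; 0 -5 11 0 0 0"
}}

```text
time: 26.35
ee_pos: [0.4652, 0.0344, 0.1446]
tcp_rot: [-2.129, -2.309, 0.001]
force: [-6.9, -0.9, 1.9]
width: 0.174
grasp_force: 35.0
```

Call:
{"method": "drive_tool", "body": {
  "rows": "0 0 0 0 0 0; 0 0 0 0 0 0; 0 0 0 0 0 0; 0 0 0 0 0 0; 0 0 0 0 0 0",
  "hand": 1
}}

```text
time: 26.85
ee_pos: [0.4659, 0.0344, 0.1449]
tcp_rot: [2.129, 2.309, 0.001]
force: [-0.3, -0.2, 0.3]
width: 0.59
grasp_force: 0.0
```

```bash
python3 -c "
from plan import *
plan([(465.4,34.2,260,4.65,8),(555,-254.5,230,62.94,17)])"
```

```text
0 0 -5 0 0 0; 0 0 -18 0 0 0; 0 0 -36.5 0 0 0; 0 0 -57.5 0 0 0; 0 0 -78.5 0 0 0
0 0 -18.5 0 0 0; 0 0 -31.5 0 0 0; 0 0 -36.5 0 0 0; -3 0.5 -36 0 0 -0.01; -11 2.5 -35.5 0 0 -0.039
-13.5 2.5 1.5 0 0 -0.044; -30.5 5.5 3 0 0 -0.103; -51 9 5.5 0 0 -0.173; -73.5 13.5 7.5 0 0 -0.251; -98.5 18 10 0 0 -0.336
-26 -4 2.5 0 0 -0.088; -52 -8.5 5.5 0 0 -0.178; -78 -12.5 8 0 0 -0.267; -103 -16.5 10.5 0 0 -0.351; -126 -20 12.5 0 0 -0.43
-17.5 -11.5 2.5 0 0 -0.07; -32 -21 4 0 0 -0.128; -43 -28.5 5.5 0 0 -0.173; -50 -33 6 0 0 -0.202; -52.5 -35 6.5 0 0 -0.212
end [ 554.7 -254.5  230. ] 62.94
```

Call:
{"method": "drive_tool", "body": {
  "rows": "0 0 -5 0 0 0; 0 0 -18 0 0 0; 0 0 -36.5 0 0 0; 0 0 -57.5 0 0 0; 0 0 -78.5 0 0 0"
}}

```text
time: 27.35
ee_pos: [0.4654, 0.0344, 0.2242]
tcp_rot: [2.13, 2.31, 0.0]
force: [-0.3, -0.3, 0.2]
width: 0.994
grasp_force: 0.0
```

Call:
{"method": "drive_tool", "body": {
  "rows": "0 0 -18.5 0 0 0; 0 0 -31.5 0 0 0; 0 0 -36.5 0 0 0; -3 0.5 -36 0 0 -0.01; -11 2.5 -35.5 0 0 -0.039"
}}

```text
time: 27.85
ee_pos: [0.4684, 0.0237, 0.2582]
tcp_rot: [-2.082, -2.352, 0.001]
force: [0.4, 0.5, -0.2]
width: 0.999
grasp_force: 0.0
```

Call:
{"method": "drive_tool", "body": {
  "rows": "-13.5 2.5 1.5 0 0 -0.044; -30.5 5.5 3 0 0 -0.103; -51 9 5.5 0 0 -0.173; -73.5 13.5 7.5 0 0 -0.251; -98.5 18 10 0 0 -0.336"
}}

```text
time: 28.35
ee_pos: [0.4982, -0.0728, 0.2476]
tcp_rot: [-1.655, -2.668, 0.001]
force: [-0.2, -0.3, -0.8]
width: 1.001
grasp_force: 0.0
```

Call:
{"method": "drive_tool", "body": {
  "rows": "-26 -4 2.5 0 0 -0.088; -52 -8.5 5.5 0 0 -0.178; -78 -12.5 8 0 0 -0.267; -103 -16.5 10.5 0 0 -0.351; -126 -20 12.5 0 0 -0.43"
}}

```text
time: 28.85
ee_pos: [0.5356, -0.1951, 0.2347]
tcp_rot: [-1.049, -2.959, 0.0]
force: [0.2, -0.6, 0.3]
width: 0.999
grasp_force: 0.0
```

Call:
{"method": "drive_tool", "body": {
  "rows": "-17.5 -11.5 2.5 0 0 -0.07; -32 -21 4 0 0 -0.128; -43 -28.5 5.5 0 0 -0.173; -50 -33 6 0 0 -0.202; -52.5 -35 6.5 0 0 -0.212"
}}

```text
time: 29.35
ee_pos: [0.5541, -0.255, 0.2283]
tcp_rot: [-0.735, -3.052, -0.0]
force: [-0.1, 0.8, 0.3]
width: 1.0
grasp_force: 0.0
```

Run:
```python
from h import *
bars()
o=status.get_obs();print(o["time"],o["ee_pos"])
im=[eyes.read_camera(n)[0][:,:,::-1] for n in("side","top","wrist")]
cv2.imwrite("pics/w5.png",im[2])
a=cv2.resize(im[0][150:250,310:410],(400,400),interpolation=3);b=cv2.resize(im[1][130:230,285:385],(400,400),interpolation=3)
cv2.imwrite("pics/tray.png",np.hstack([a,b]))
g=im[2].astype(int);m=((g.min(2)>75)&(g.max(2)-g.min(2)<25)).astype(np.uint8)
c,w,ok,_=cloud("wrist",o)
# rib by height on the bench cap
q=ok&(abs(w[:,0]-.555)<.05)&(abs(w[:,1]+.255)<.05)&(w[:,2]>.015);M=q.reshape(400,640)
print("cap px",M.sum(),w[q].mean(0))
n,l,st,ce=cv2.connectedComponentsWithStats((m.astype(bool)&M).astype(np.uint8))
k=1+st[1:,4].argmax();r=cv2.minAreaRect(np.argwhere(l==k)[:,::-1].astype(np.float32));e,d=wray(o,*r[0]);print(r,e+d*(.034-e[2])/d[2])
```

```text
top 69 px [338. 179.] min [ 27. -65.  18.] max [ 71. -10.  46.] med [ 49. -37.  32.]
side 79 px [357. 214.] min [ 22. -69.  16.] max [ 67. -13.  46.] med [ 38. -47.  32.]
wrist 144 px [480. 148.] min [45. -6. 13.] max [70. 10. 32.] med [58. -1. 24.]
wrist 544 px [453. 155.] min [ 22. -67.  11.] max [73. -8. 46.] med [ 43. -42.  33.]
29.5 [ 0.55409695 -0.25402677  0.22889838]
cap px 41003 [ 0.53351632 -0.25265688  0.31452386]
((315.4893798828125, 308.5838317871094), (311.0735168457031, 31.146949768066406), 0.3845296800136566) [ 0.7182653  -0.34467537  0.034     ]
```

View pics/tray.png

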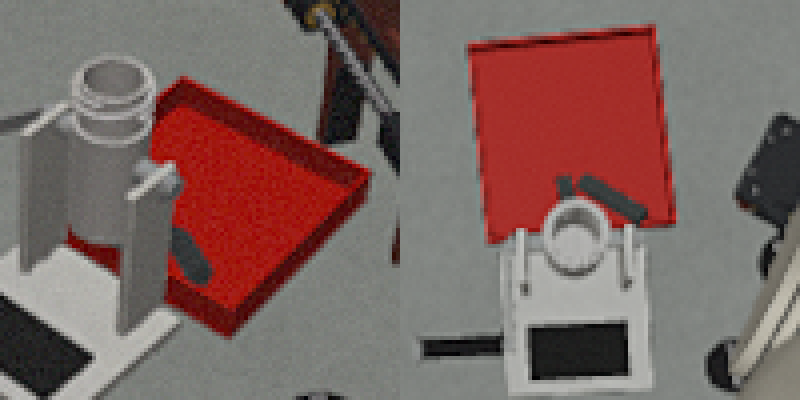

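Run:
```python
from h import *
c,w,ok,p=cloud("wrist");s=stand(w)
m=ok&(s[:,0]>-20)&(s[:,0]<120)&(abs(s[:,1])<80)&(s[:,2]<70)&(s[:,2]>6)&(c.max(1)<110)&(c.max(1)-c.min(1)<25)
N,l,st,ce=cv2.connectedComponentsWithStats(m.reshape(400,640).astype(np.uint8))
for k in range(1,N):
    if st[k,4]>60:
        q=s[(l==k).ravel()];u=np.linalg.svd(q-q.mean(0),full_matrices=False);t=(q-q.mean(0))@u[2][0]
        print(st[k,4],ce[k].round(),"dir",u[2][0].round(2),"ends",q[t<np.percentile(t,4)].mean(0).round(),q[t>np.percentile(t,96)].mean(0).round())
red=ok&(c[:,0]>90)&(c[:,1]<60)&(s[:,0]>0)&(s[:,0]<220)&(abs(s[:,1])<110);q=s[red&(s[:,2]>26)&(s[:,2]<34)];print("tray rim",np.percentile(q,[.5,99.5],axis=0).round())
g=p.astype(int);m=(g.min(2)>75)&(g.max(2)-g.min(2)<25)
K=eyes.camera_info("wrist")
o=status.get_obs()
M=np.zeros((400,640),np.uint8);M[165:245,285:360]=1
b=((g.max(2)<60)&(M>0)).astype(np.uint8);n,l,st,ce=cv2.connectedComponentsWithStats(b);k=1+st[1:,4].argmax();print("black",st[k],ce[k])
x,y,ww,h=st[k,:4];mm=np.zeros_like(b);mm[y+2:y+h-2,x+2:x+ww-2]=m[y+2:y+h-2,x+2:x+ww-2]
n,l,st,ce=cv2.connectedComponentsWithStats(mm)
for k in range(1,n):
    if st[k,4]>80:
        r=cv2.minAreaRect(np.argwhere(l==k)[:,::-1].astype(np.float32));e,d=wray(o,*r[0]);print(st[k],r,e+d*(.034-e[2])/d[2])
```

```text
108 [486.  82.] dir [ 0.    0.01 -1.  ] ends [-18.  40.  69.] [-17.  41.  16.]
317 [434. 122.] dir [ 0.  0. -1.] ends [ -3. -48.  69.] [ -5. -48.  18.]
145 [479. 148.] dir [ 0.81  0.22 -0.54] ends [47. -5. 32.] [70.  4. 18.]
544 [452. 155.] dir [ 0.58  0.75 -0.32] ends [ 28. -64.  38.] [ 66. -13.  19.]
tray rim [[ 20. -93.  26.]
 [201.  82.  33.]]
black [ 295  165   50   35 1028] [319.53210117 181.56225681]
[298 169  45  16 385] ((319.6486511230469, 176.60809326171875), (44.5521240234375, 9.206343650817871), 9.462321281433105) [ 0.55506481 -0.25404751  0.034     ]
```

Both bars lie in the tray (top crop (566,187) and (612,198)). Each has one end propped on its near wall and its centre inside. The canister looks upright, so next I check its rim position and grasp the cap.

Run:
```python
from h import *
from plan import *
for n in("top","side","wrist"):
    c,w,ok,p=cloud(n);s=stand(w)
    m=ok&(np.hypot(s[:,0],s[:,1])<40)&(s[:,2]>182)&(s[:,2]<200)&(c.min(1)>70)
    q=s[m]
    if len(q)<5: print(n,len(q));continue
    print(n,len(q),"z",np.percentile(q[:,2],[5,50,95]).round(),"x",q[:,0].min().round(1),q[:,0].max().round(1),"y",q[:,1].min().round(1),q[:,1].max().round(1))
plan([(555,-254.3,30,62.94,10),(555,-254.3,5.5,62.94,5)])
plan([(555,-254.3,60,62.94,8),(556.5,-130,250,62.94,12),(556.7,-56.4,225,62.94,10)])
```

```text
top 83 z [183. 187. 192.] x -22.2 29.1 y -22.7 27.7
side 128 z [182. 186. 190.] x -28.4 24.4 y -28.9 19.3
wrist 1293 z [183. 187. 191.] x -26.9 27.5 y -26.9 23.1
0 0 5.5 0 0 0; 0 0 21 0 0 0; 0 0 43 0 0 0; 0 0 70.5 0 0 0; 0 0 100 0 0 0
0 0 29.5 0 0 0; 0 0.5 57 0 0 0; 0 0.5 79 0 0 0; 0 0.5 94.5 0 0 0; 0 0.5 100 0 0 0
0 0 2.5 0 0 0; 0 0 8.5 0 0 0; 0 0 16 0 0 0; 0 0 22 0 0 0; 0 0 24.5 0 0 0
end [ 555.  -254.1    5.5] 62.94
0 0 -2.5 0 0 0; 0 0 -8.5 0 0 0; 0 0 -17 0 0 0; 0 0 -27 0 0 0; 0 0 -37.5 0 0 0
0 0 -8.5 0 0 0; 0 0 -14.5 0 0 0; 0 0 -17 0 0 0; 1 2 -20.5 0 0 0; 4 8 -31 0 0 0
4.5 9 -15.5 0 0 0; 10 20.5 -35.5 0 0 0; 16.5 33.5 -57.5 0 0 0; 23.5 47.5 -81 0 0 0; 30.5 61.5 -104.5 0 0 0
6.5 13 -22 0 0 0; 12 24.5 -42 0 0 0; 16.5 33.5 -57.5 0 0 0; 19.5 39.5 -68 0 0 0; 20.5 41.5 -71.5 0 0 0
1 2 0.5 0 0 0; 3.5 7 2.5 0 0 0; 7.5 14.5 5.5 0 0 0; 12 23.5 9 0 0 0; 16.5 33 12.5 0 0 0
5 9.5 3.5 0 0 0; 9.5 18.5 7 0 0 0; 13.5 26 10 0 0 0; 16 31 12 0 0 0; 17 33 12.5 0 0 0
end [556.7 -56.2 225. ] 62.94
```

Call:
{"method": "drive_tool", "body": {
  "rows": "0 0 5.5 0 0 0; 0 0 21 0 0 0; 0 0 43 0 0 0; 0 0 70.5 0 0 0; 0 0 100 0 0 0"
}}

```text
time: 30.4
ee_pos: [0.5543, -0.2541, 0.1279]
tcp_rot: [0.736, 3.054, -0.0]
force: [0.6, 0.9, -0.3]
width: 0.999
grasp_force: 0.0
```

Call:
{"method": "drive_tool", "body": {
  "rows": "0 0 29.5 0 0 0; -0.5 0 57 0 0 0; -0.5 0 79 0 0 0; -0.5 0 94.5 0 0 0; -0.5 0 100 0 0 0"
}}

```text
time: 30.9
ee_pos: [0.5536, -0.2538, 0.0272]
tcp_rot: [-0.735, -3.051, -0.001]
force: [-0.3, -0.3, 0.4]
width: 1.0
grasp_force: 0.0
```

Call:
{"method": "drive_tool", "body": {
  "rows": "0 0 2.5 0 0 0; 0 0 8.5 0 0 0; 0 0 16 0 0 0; 0 0 22 0 0 0; 0 0 24.5 0 0 0"
}}

```text
time: 31.4
ee_pos: [0.5548, -0.2544, 0.0047]
tcp_rot: [-0.736, -3.054, -0.0]
force: [-0.0, -0.9, 0.7]
width: 1.001
grasp_force: 0.0
```

Call:
{"method": "drive_tool", "body": {
  "rows": "0 0 0 0 0 0; 0 0 0 0 0 0; 0 0 0 0 0 0; 0 0 0 0 0 0; 0 0 0 0 0 0",
  "hand": 0,
  "newtons": 40
}}

```text
time: 31.9
ee_pos: [0.5552, -0.2545, 0.0054]
tcp_rot: [0.736, 3.054, -0.0]
force: [0.5, -0.1, 1.7]
width: 0.696
grasp_force: 40.0
```

Call:
{"method": "drive_tool", "body": {
  "rows": "0 0 -2.5 0 0 0; 0 0 -8.5 0 0 0; 0 0 -17 0 0 0; 0 0 -27 0 0 0; 0 0 -37.5 0 0 0"
}}

```text
time: 32.4
ee_pos: [0.5551, -0.2545, 0.0438]
tcp_rot: [0.736, 3.054, -0.0]
force: [0.9, -0.1, -1.4]
width: 0.686
grasp_force: 40.0
```

Call:
{"method": "drive_tool", "body": {
  "rows": "0 0 -8.5 0 0 0; 0 0 -14.5 0 0 0; 0 0 -17 0 0 0; 1 2 -20.5 0 0 0; 4 8 -31 0 0 0"
}}

```text
time: 32.9
ee_pos: [0.5542, -0.2452, 0.0731]
tcp_rot: [-0.736, -3.052, -0.001]
force: [0.0, -0.1, -1.5]
width: 0.689
grasp_force: 40.0
```

Call:
{"method": "drive_tool", "body": {
  "rows": "4.5 9 -15.5 0 0 0; 10 20.5 -35.5 0 0 0; 16.5 33.5 -57.5 0 0 0; 23.5 47.5 -81 0 0 0; 30.5 61.5 -104.5 0 0 0"
}}

```text
time: 33.4
ee_pos: [0.5558, -0.1754, 0.1801]
tcp_rot: [0.735, 3.054, 0.0]
force: [0.4, 0.2, -0.6]
width: 0.691
grasp_force: 40.0
```

Call:
{"method": "drive_tool", "body": {
  "rows": "6.5 13 -22 0 0 0; 12 24.5 -42 0 0 0; 16.5 33.5 -57.5 0 0 0; 19.5 39.5 -68 0 0 0; 20.5 41.5 -71.5 0 0 0"
}}

```text
time: 33.9
ee_pos: [0.557, -0.1299, 0.2511]
tcp_rot: [0.734, 3.053, -0.0]
force: [0.1, -0.5, -0.8]
width: 0.685
grasp_force: 40.0
```

Call:
{"method": "drive_tool", "body": {
  "rows": "1 2 0.5 0 0 0; 3.5 7 2.5 0 0 0; 7.5 14.5 5.5 0 0 0; 12 23.5 9 0 0 0; 16.5 33 12.5 0 0 0"
}}

```text
time: 34.4
ee_pos: [0.5566, -0.0929, 0.2362]
tcp_rot: [-0.736, -3.053, -0.0]
force: [-0.4, -0.1, -0.9]
width: 0.688
grasp_force: 40.0
```

Call:
{"method": "drive_tool", "body": {
  "rows": "5 9.5 3.5 0 0 0; 9.5 18.5 7 0 0 0; 13.5 26 10 0 0 0; 16 31 12 0 0 0; 17 33 12.5 0 0 0"
}}

```text
time: 34.9
ee_pos: [0.5567, -0.0559, 0.2244]
tcp_rot: [-0.735, -3.054, 0.0]
force: [-0.0, -0.3, -0.8]
width: 0.69
grasp_force: 40.0
```

Run:
```python
from h import *
from plan import *
o=status.get_obs();print(o["time"],o["ee_pos"],o["tcp_rot"],np.rad2deg(load()[3]))
p,_=eyes.read_camera("wrist");cv2.imwrite("pics/w6.png",p[:,:,::-1])
g=p.astype(int)[200:275,255:390];m=((g.min(2)>75)&(g.max(2)-g.min(2)<25)).astype(np.uint8)
n,l,st,ce=cv2.connectedComponentsWithStats(m)
for k in range(1,n):
    if 300<st[k,4]:
        r=cv2.minAreaRect((np.argwhere(l==k)[:,::-1]).astype(np.float32)+np.float32([255,200]));print(r)
json.dump([556.85,-56.83,225,load()[3]],open("cmd.json","w"))
plan([(556.5,-56.4,200,62.94,5),(556.5,-56.4,186,62.94,10)])
```

```text
34.9 [ 0.5567359  -0.05587382  0.22444637] [-7.34643550e-01 -3.05417951e+00  7.45956689e-05] 62.941782230494866
((274.5, 215.5), (31.0, 39.0), 90.0)
((319.7995300292969, 268.669921875), (104.82726287841797, 19.679834365844727), 8.530765533447266)
0 0 2.5 0 0 0; 0 0 9 0 0 0; 0.5 0 16 0 0 0; 0.5 0 22.5 0 0 0; 0.5 0 25 0 0 0
0 0 0.5 0 0 0; 0 0 1.5 0 0 0; 0 0 3 0 0 0; 0 0 5 0 0 0; 0 0 7 0 0 0
0 0 2 0 0 0; 0 0 4 0 0 0; 0 0 5.5 0 0 0; 0 0 6.5 0 0 0; 0 0 7 0 0 0
end [556.4 -56.6 186. ] 62.94
```

Call:
{"method": "drive_tool", "body": {
  "rows": "0 0 2.5 0 0 0; 0 0 9 0 0 0; 0 0 16 0 0 0; 0 0 22.5 0 0 0; 0 0 25 0 0 0"
}}

```text
time: 35.45
ee_pos: [0.5562, -0.0567, 0.1985]
tcp_rot: [-0.736, -3.052, 0.0]
force: [0.9, -0.9, -0.4]
width: 0.692
grasp_force: 40.0
```

Call:
{"method": "drive_tool", "body": {
  "rows": "0 0 0.5 0 0 0; 0 0 1.5 0 0 0; 0 0 3 0 0 0; 0 0 5 0 0 0; 0 0 7 0 0 0"
}}

```text
time: 35.95
ee_pos: [0.5569, -0.0566, 0.1927]
tcp_rot: [0.736, 3.054, 0.0]
force: [0.7, 0.8, -1.0]
width: 0.686
grasp_force: 40.0
```

Call:
{"method": "drive_tool", "body": {
  "rows": "0 0 2 0 0 0; 0 0 4 0 0 0; 0 0 5.5 0 0 0; 0 0 6.5 0 0 0; 0 0 7 0 0 0"
}}

```text
time: 36.45
ee_pos: [0.5568, -0.0566, 0.1856]
tcp_rot: [-0.736, -3.054, 0.0]
force: [-0.1, -0.8, -0.8]
width: 0.689
grasp_force: 40.0
```

Call:
{"method": "drive_tool", "body": {
  "rows": "0 0 0.5 0 0 0; 0 0 1 0 0 0; 0 0 1.5 0 0 0; 0 0 1.5 0 0 0; 0 0 1.5 0 0 0"
}}

```text
time: 36.95
ee_pos: [0.5569, -0.0566, 0.1844]
tcp_rot: [0.736, 3.054, 0.0]
force: [-0.9, -0.5, 2.2]
width: 0.69
grasp_force: 40.0
```

Run:
```python
from plan import *
json.dump([556.85,-56.83,184.5,load()[3]],open("cmd.json","w"))
plan([(556.85,-56.83,177.8,-76.2,30)])
```

```text
0 0 0 0 0 0.008; 0 0 0 0 0 0.031; 0 0 0 0 0 0.068; 0 0 0.5 0 0 0.118; 0 0 0.5 0 0 0.18
0 0 0 0 0 0.073; 0 0 0.5 0 0 0.155; 0 0 0.5 0 0 0.246; 0 0 1 0 0 0.345; 0 0 1 0 0 0.45
0 0 0.5 0 0 0.11; 0 0 1 0 0 0.225; 0 0 1 0 0 0.343; 0 0 1.5 0 0 0.463; 0 0 2 0 0 0.584
0 0 0 0 0 0.121; 0 0 0.5 0 0 0.242; 0 0 1 0 0 0.36; 0 0 1 0 0 0.474; 0 0 1.5 0 0 0.585
0 0 0.5 0 0 0.105; 0 0 0.5 0 0 0.204; 0 0 1 0 0 0.295; 0 0 1 0 0 0.377; 0 0 1 0 0 0.45
0 0 0.5 0 0 0.061; 0 0 0.5 0 0 0.111; 0 0 0.5 0 0 0.149; 0 0 0.5 0 0 0.172; 0 0 0.5 0 0 0.179
end [556.8 -56.8 178. ] -76.17
```

Call:
{"method": "drive_tool", "body": {
  "rows": "0 0 0 0 0 0.008; 0 0 0 0 0 0.031; 0 0 0 0 0 0.068; 0 0 0.5 0 0 0.118; 0 0 0.5 0 0 0.18"
}}

```text
time: 37.45
ee_pos: [0.5574, -0.0568, 0.1839]
tcp_rot: [1.012, 2.973, -0.0]
force: [1.2, -0.9, 0.9]
width: 0.687
grasp_force: 40.0
```

Call:
{"method": "drive_tool", "body": {
  "rows": "0 0 0 0 0 0.073; 0 0 0.5 0 0 0.155; 0 0 0.5 0 0 0.246; 0 0 1 0 0 0.345; 0 0 1 0 0 0.45"
}}

```text
time: 37.95
ee_pos: [0.5571, -0.0567, 0.1827]
tcp_rot: [1.652, 2.671, 0.0]
force: [-0.4, -0.6, 0.5]
width: 0.688
grasp_force: 40.0
```

Call:
{"method": "drive_tool", "body": {
  "rows": "0 0 0.5 0 0 0.11; 0 0 1 0 0 0.225; 0 0 1 0 0 0.343; 0 0 1.5 0 0 0.463; 0 0 2 0 0 0.584"
}}

```text
time: 38.45
ee_pos: [0.5571, -0.0568, 0.1808]
tcp_rot: [2.352, 2.082, 0.0]
force: [-0.7, -0.5, 2.4]
width: 0.691
grasp_force: 40.0
```

Call:
{"method": "drive_tool", "body": {
  "rows": "0 0 0 0 0 0.121; 0 0 0.5 0 0 0.242; 0 0 1 0 0 0.36; 0 0 1 0 0 0.474; 0 0 1.5 0 0 0.585"
}}

```text
time: 38.95
ee_pos: [0.557, -0.0565, 0.1792]
tcp_rot: [2.853, 1.315, 0.001]
force: [0.4, 0.0, 2.0]
width: 0.688
grasp_force: 40.0
```

Call:
{"method": "drive_tool", "body": {
  "rows": "0 0 0.5 0 0 0.105; 0 0 0.5 0 0 0.204; 0 0 1 0 0 0.295; 0 0 1 0 0 0.377; 0 0 1 0 0 0.45"
}}

```text
time: 39.45
ee_pos: [0.5572, -0.0566, 0.1784]
tcp_rot: [3.074, 0.648, 0.001]
force: [-0.2, -0.8, 2.6]
width: 0.688
grasp_force: 40.0
```

Call:
{"method": "drive_tool", "body": {
  "rows": "0 0 0.5 0 0 0.061; 0 0 0.5 0 0 0.111; 0 0 0.5 0 0 0.149; 0 0 0.5 0 0 0.172; 0 0 0.5 0 0 0.179"
}}

```text
time: 39.95
ee_pos: [0.5576, -0.0567, 0.1784]
tcp_rot: [3.119, 0.374, 0.003]
force: [0.2, -0.4, 5.8]
width: 0.693
grasp_force: 40.0
```

Run:
```python
from h import *
from plan import *
o=status.get_obs();print(o["time"],o["ee_pos"],o["moment"],o["force"])
p,_=eyes.read_camera("wrist");cv2.imwrite("pics/w7.png",p[:,:,::-1])
# rib line angle in the crop between the fingers (same place as w2)
for f,g in(("before(w2 crop)",cv2.resize(cv2.imread("pics/w2.png"),(200,200),interpolation=3)),("now",p[120:320,220:420,::-1])):
    g=g.astype(int)[100:172,45:160];m=((g.min(2)>85)&(g.max(2)-g.min(2)<25)).astype(np.uint8);n,l,st,ce=cv2.connectedComponentsWithStats(m)
    k=1+st[1:,4].argmax();print(f,st[k],cv2.minAreaRect(np.argwhere(l==k)[:,::-1].astype(np.float32)))
```

```text
39.95 [ 0.55758515 -0.05665927  0.17839567] [-0.02675914  0.14290158  0.06252669] [ 0.20251495 -0.41315857  5.79358701]
before(w2 crop) [   3   32  105   34 1920] ((54.69324493408203, 49.10946273803711), (104.54691314697266, 20.171161651611328), 8.972625732421875)
now [   2   33  106   33 1842] ((54.49164962768555, 49.78736877441406), (104.76508331298828, 18.35910415649414), 8.790543556213379)
```

No slip, and the cap is back at its starting height. Now I release, rise and check.

Call:
{"method": "drive_tool", "body": {
  "rows": "0 0 0 0 0 0; 0 0 0 0 0 0; 0 0 0 0 0 0; 0 0 0 0 0 0; 0 0 0 0 0 0",
  "hand": 1
}}

```text
time: 40.5
ee_pos: [0.5567, -0.0565, 0.1775]
tcp_rot: [-3.119, -0.377, 0.001]
force: [0.7, 0.0, -1.0]
width: 1.0
grasp_force: 0.0
```

Call:
{"method": "drive_tool", "body": {
  "rows": "0 0 -4 0 0 0; 0 0 -13 0 0 0; 0 0 -27 0 0 0; 0 0 -43 0 0 0; 0 0 -61 0 0 0"
}}

```text
time: 41.0
ee_pos: [0.5569, -0.0566, 0.2404]
tcp_rot: [3.119, 0.377, 0.001]
force: [0.0, 1.1, -0.9]
width: 1.0
grasp_force: 0.0
```

Call:
{"method": "drive_tool", "body": {
  "rows": "0 0 -18 0 0 0; 0 0 -35 0 0 0; 0 0 -49 0 0 0; 0 0 -58 0 0 0; 0 0 -61 0 0 0"
}}

```text
time: 41.5
ee_pos: [0.5573, -0.0566, 0.3011]
tcp_rot: [3.118, 0.377, 0.003]
force: [0.8, -0.8, 0.4]
width: 0.999
grasp_force: 0.0
```

Run:
```python
from h import *
o=status.get_obs();p,_=eyes.read_camera("wrist");cv2.imwrite("pics/w8.png",p[90:290,200:460,::-1].repeat(3,0).repeat(3,1))
g=p.astype(int)
m=np.zeros((400,640),np.uint8);m[184:215,286:355]=(g[184:215,286:355].min(2)>75)
n,l,st,ce=cv2.connectedComponentsWithStats(m);k=1+st[1:,4].argmax();r=cv2.minAreaRect(np.argwhere(l==k)[:,::-1].astype(np.float32))
W=lambda u,v,z:(lambda e,q:e+q*(z-e[2])/q[2])(*wray(o,u,v))
b=[W(*q,.207) for q in cv2.boxPoints(r)];e=[(b[0]+b[1])/2,(b[2]+b[3])/2]
if r[1][0]<r[1][1]: e=[(b[1]+b[2])/2,(b[3]+b[0])/2]
d=e[0]-e[1];print(o["time"],r,W(*r[0],.207),np.rad2deg(np.arctan2(d[1],d[0])))
bars()
c,w,ok,_=cloud("wrist",o);s=stand(w);q=s[ok&(np.hypot(s[:,0],s[:,1])<20)&(s[:,2]>150)&(s[:,2]<230)];print("top z",np.percentile(q[:,2],[5,50,95]))
```

```text
41.5 ((319.7434387207031, 199.9131622314453), (60.01030731201172, 11.686663627624512), 9.727579116821289) [ 0.55748749 -0.05584094  0.207     ] 93.67710635844405
side 78 px [357. 214.] min [ 21. -69.  17.] max [ 65. -13.  44.] med [ 37. -45.  32.]
wrist 352 px [325. 133.] min [ 21. -10.  15.] max [73. 10. 48.] med [46.  1. 33.]
wrist 544 px [352. 136.] min [ 18. -66.  -1.] max [73. -8. 46.] med [ 48. -37.  31.]
top z [204.41675356 205.7751158  210.06069492]
```

View pics/w8.png

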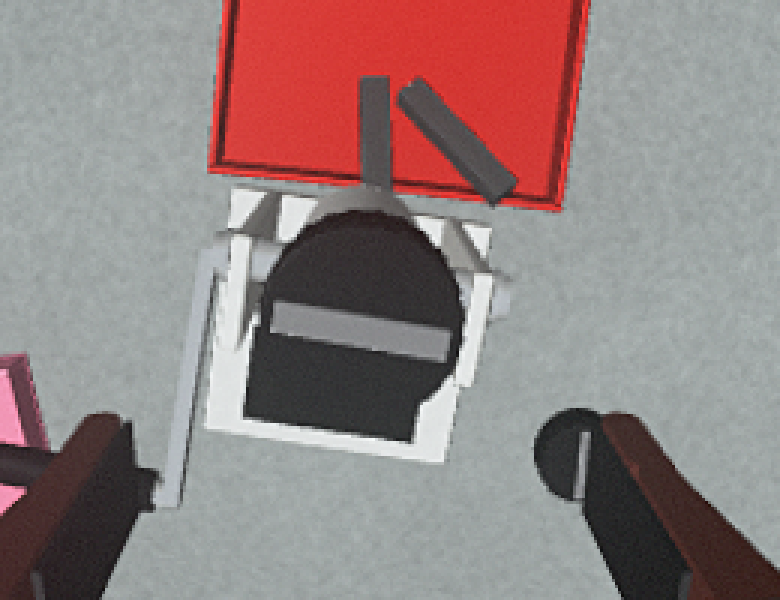

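The cap is home: its rib is about 1° past closed and its top is at the starting height. The canister is upright, both bars are in the tray, and the robot is clear.

```bash
python3 -c "
from bench import job
print(job.close_job())"
```

```text
the job is handed in; nothing more can be done
None
```

The job is handed in at about 42 s: both bars are in the red tray with one end of each propped on its near wall, the canister is upright, the cap is screwed fully home, and the tub, spool and spray bottle were not touched.

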